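# Load spacer rings into the hot bench oven with the lid lifter

## Robot

A 6-joint arm with a two-finger parallel gripper is mounted at the origin on a cart in front of the work surface, level with it; the furniture and walls round the work are solid. World frame = base frame: x ahead of the robot, y to its left, z up, the work surface at z = 0. Lengths are in mm, angles in rad, forces in N, time in s.
With the tool pointing down it reaches from about 350 to 875 mm from the base axis. Payload 4.2 kg.
Tool frame: the origin (TCP) lies midway between the tips of the shut fingers; the grasp point (between the pads) lies 19 mm behind it (arm.tcp_to_grasp is the distance from the TCP to the grasp point, in mm); z points along the fingers, y is the line along which they close (so a half turn about z gives the same grasp; the last joint's range is limited). The gripper opens to 85 mm and grips with 20 to 120 N. Pads are 22 mm wide; open, the fingers measure 114 mm over their backs; the gripper's body (76 mm by 85 mm) begins 54 mm behind the grasp point. The pads swing forward as they close: fully open they stand 13 mm farther back than shut.
Start: joints at [-0.841, 0.385, 0.008, 0, -1.194, -0.259], TCP at [283.511, -556.975, 231.312] pointing down, gripper open.
Joint ranges: [-3.14, 3.14], [-1.21, 2.06], [-1.07, 1.41], [-3.16, 2.05], [-2.99, -0.16], [-3.1, 3.1]. Speed limits (rad/s): [2.79, 2.79, 3.14, 3.14, 3.14, 3.14].

## Interface

Orientations are given as a unit quaternion [x, y, z, w].
In Python, from bench import arm gives the robot as it stands.
- The arm moves only by the tool arm_command, never from a script. Its argument "rows" is a list of rows, each a list of 2 entries, a list of its own where there are three numbers: the shift along the tool's x, y, z as a fraction of full scale, then the turn, a rotation vector about the tool's x, y, z as a fraction of full scale. In form: [[[x, y, z], [wx, wy, wz]], ...]. A call has 1 to 5 rows; each row is the pose to reach, as a shift and turn from the pose commanded when the call began, along the tool's axes at that moment, turning the shorter way round; what a row does not reach only later rows make up. Full scale, the value 1, is 0.25 m for a shift and 180 degrees for a turn. A row lasts 1/10 s, in which the tool goes at most 50 mm and 8.59 degrees, less where a joint would pass 70% of its speed; a pose out of reach is approached as far as the arm can. A call with a number of a shift or a turn outside -1 to 1 is refused whole. A call with a gripper value outside its range is refused whole. "grip" is the opening, from 0 (shut) to 1 (fully open), set as the call begins (left out, the last holds). The fingers move at their own pace and stop on an object; the grip force is fixed at half the most. Time passes only in rows, so rows that repeat a pose let the fingers close. It gives the time, the measured TCP pose, the force, the opening and the grip force at its end, in the units of the state.
- arm.read_state(): the state, without advancing time (a new reading comes with each control period).
- arm.get_image(name): name is "scene" or "top" or "wrist"; returns (picture, depth): 384x512x3 uint8, blue, green, red; 384x512 float32, mm along the optical axis (not along the pixel's ray), 0 where there is no reading.
- arm.camera_info(name): a dict with "fx", "fy", "cx", "cy" (pixels), "extrinsics" (4x4, takes a point from camera to world coordinates). Camera axes: x right, y down, z forward; pixel columns grow to the right and rows downward; lengths in mm; the calibration is good to about 2 mm. A picture is of the moment at which its call begins: read the wrist's pose just before it. camera_info takes no time and is no camera call; for the wrist camera it gives the pose at the moment of the call.
- arm.job_done(): hands the job in; it is judged then, once.
Trained networks look in the newest picture that a camera, given by its name, has taken for a name from the list of things; names that differ only in an ending like _2 or _b are one class to them, and where a whole thing is asked for, a point or a joint stands for the part that bears it (a point fixed in the world has none). Each returns a list of dicts, best first, with "score" (0 to 1); they miss things now and then, are a little off and sometimes report something else, mostly with a low value. They report only what shows in the picture. A call takes as long as a camera call.
- arm.spot_in(camera, query): "position" ([column, row] in pixels, amid what is visible of it).
The state is a dict: "clock": time; "joints": joint angles; "joint_vel": joint speeds; "joint_efforts": joint torques, N m; "position": TCP position; "ee_rot": TCP orientation; "contact_force": force on the tool from outside, world axes, zero at the start; "wrist_torque": the same for the moment, N m; "gripper_width": finger opening in mm; "grasp_force": force on a finger pad.
Only numpy, scipy, OpenCV 4.12 (cv2) and the standard library are available. Lean on these libraries where they do the work, as an engineer would, in place of code of your own. Each camera call takes 0.05 s, during which the arm holds its last target. There are 200 camera calls.

## Task

Load the bench oven for a shrink-fit job: flip its cam lever over to free the lid, lift the hot lid off by its loop with the lid lifter and set it flat on the cork lid rest, then slide every spacer ring lying on the bench down over the oven's spindle so that they lie flat on one another. Then lift the lid back on with the lifter, fully seated, flip the cam lever back to lock it, and finish with the lifter hanging in its rack again. The gripper and arm must never touch the lid; keep the lid level and do not drop it, and leave the tin, the oil bottle and the spanner beside the work where they are.

Things in the scene. Friction and masses are not known exactly. Their poses are not given: they have to be found in the camera images.
- oven: Fixed round grey oven, open at the top: 160 mm outside, 132 mm inside diameter, rim 86 mm high, inner floor 30 mm high. Origin: centre of its underside on the bench; a dial box faces its -x. At -0.8 rad from its x axis (far right) stands the latch: a block 94 mm high, 50 mm wide, 77 to 139 mm from the oven's centre, carrying a sliding bolt and, above, the cam lever.
- spindle_foot (a point): Foot of the upright steel spindle in the middle of the oven, on the inner floor (30 mm above the bench). The spindle is 18 mm in diameter, 44 mm tall, its top 6 mm tapering to 10 mm. A stack of three rings (36 mm) fits on it under the lid.
- oven_rim (a point): Centre of the oven's mouth, at rim height (86 mm above the bench). With the lid seated, the lid's origin lies 8 mm below this point.
- cam_lever (a joint): Cam lever, rad: 0 = locked (start; leans 50 degrees, bolt 11 mm over the lid's edge), 1.74 = free (leans 50 degrees the other way, bolt drawn back 25 mm, clear of the lid). It swings up and over about a level axis that points radially from the oven's centre, drives the bolt itself and stays where left (friction, about 2 N at the tip). Freed from 1.35, locked below 0.25.
- lever_tip (a point): Point on the lever's black grip, 65 mm from the hinge. The grip is 13 mm wide along the hinge axis, 12 mm thick, and reaches 12 mm past this point and 22 mm short of it.
- lever_hinge (a point): Centre of the lever's hinge, 118 mm above the bench, 115 mm from the oven's centre. Bearing cheeks on both sides reach 128 mm high. Seen from outside the oven, facing its centre, the locked lever leans to the left, the free one to the right.
- lid: Loose round steel lid, 0.3 to 0.5 kg, counted as hot: disc 148 mm wide, 8 mm thick, over a tapered plug 8 mm deep (124 mm wide at the disc, 108 mm at the bottom) that centres it in the oven's mouth. Origin: centre of the plug's underside; z up; disc's upper face at z = 16 mm. The loop handle is an arch in the lid's own y-z plane.
- lid_loop (a point): Middle of the loop's level top bar: a round bar 8 mm thick along the lid's y, straight for 48 mm, its centre 42 mm above the disc's upper face (58 mm above the lid's origin); legs 64 mm apart. Open through along the lid's x from either side.
- lid_rest: Fixed round rest, 160 mm diameter, 16 mm high, cork on top. Origin: centre of its underside.
- rest_top (a point): Centre of the cork face, 16 mm above the bench; the lid stands here on its plug.
- lifter: Loose lid lifter, 0.3 kg, 172 mm tall, upright. Origin: under the grip, at the bottom of the hooks. Two 7 mm prongs at y = +-14 mm come down at x = -22, run forward (+x) through their lowest point at x = 0 and rise to tips at x = +20 (front 24, top 20 mm up). A bar hangs in them at x = 0, its centre 11 mm up. Cross-beam 96 mm along y, 24 along x, z = 95 to 107 mm.
- lifter_grip (a point): Place to hold the lifter: wooden grip, 24 mm along the lifter's x, 28 mm along its y, from 107 to 172 mm above the lifter's origin; this point is at 145 mm.
- rack: Fixed rack: base 90 x 110 mm, two upright cheeks along x at y = +-36 mm (12 mm thick, 60 mm clear between them), each 110 mm high with a 34 mm wide notch in the middle between two stops 11 mm high. Origin: centre of the underside.
- rack_seat (a point): Middle between the two notches, where the cross-beam rests (110 mm above the bench). When hung, the lifter's prongs are between the cheeks, its cross-beam lies in both notches along the rack's y, its origin 95 mm below this point. It goes in and out straight from above. At the start the lifter's x points along the rack's x.
- ring_1: Steel spacer ring, 44 mm outside, 22 mm bore, 12 mm thick, 60 g, lying flat on the bench to the right of the oven; origin: centre of its underside. Two or three of the rings are present.
- ring_2: Steel spacer ring, 44 mm outside, 22 mm bore, 12 mm thick, 60 g, lying flat on the bench to the right of the oven; origin: centre of its underside. Two or three of the rings are present.
- ring_3: Steel spacer ring, 44 mm outside, 22 mm bore, 12 mm thick, 60 g, lying flat on the bench to the right of the oven; origin: centre of its underside. Two or three of the rings are present.
- tin: Bystander: small tin, 41 mm diameter, 50 mm tall; origin: centre of its underside.
- oil: Bystander: oil bottle, 48 mm wide, 124 mm tall; origin: centre of its underside.
- open_spanner: Bystander: open spanner, 36 x 190 x 6 mm, lying flat along its y; origin: centre of its underside.

How it is judged:
By the outcome, as a careful person would: the job done as asked, in the order asked, and still so for the second after the job is handed in, with the robot touching nothing.
Of ring_1, ring_2, ring_3 only 2 to 3 are there at a start; the rules pass over those that are not, and their reading is None.
At some moment in a run one of ring_1, ring_2, ring_3 may be knocked a few centimetres aside while the robot is not near it.
It also fails if it takes over 210 s, if anything falls off the work surface, if the arm or the gripper's body presses on something with over 40 N, if the wrist force passes 120 N, or if a joint passes its speed limit or range.

## Working session

There is one attempt and no reset: what is moved stays moved. The work goes in short steps, Python scripts to look and compute and a tool call to move; the robot and the scene stay as the last step left them, time stands still between calls to the robot, and variables do not carry over. Pictures are saved under pics/ and viewed, at most 15 in all, crops included, and the job is handed in when it is done.

Besides the shell and the picture viewer there is one more tool, called in YAML: its name, and indented under it one key for each argument. arm_command: Moves the arm, as the interface text tells. Shift numbers are shares of 0.25 m and turn numbers shares of 180 degrees, none past 1 either way. Its arguments: {"type":"object","properties":{"rows":{"type":"array","items":{"type":"array"}},"grip":{"type":"number"}},"required":["rows"]}

```bash
ls; mkdir -p pics
python3 - <<'E'
from bench import arm
import cv2, numpy as np
print(arm.read_state())
for n in ("scene","top"):
    im,d=arm.get_image(n); cv2.imwrite(f"pics/{n}0.png",im); np.save(f"{n}_d.npy",d)
    c=arm.camera_info(n); print(n,c)
    for q in ["oven","lever_tip","lid_loop","lid_rest","lifter_grip","lifter","rack","ring_1","tin","oil","open_spanner"]:
        print(q,[(np.round(r["position"]).tolist(),round(r["score"],2)) for r in arm.spot_in(n,q)][:4])
E
```

```text
pics
{'clock': 0.0, 'joints': array([-8.41409380e-01,  3.85542732e-01,  6.63726696e-03, -5.23870254e-04,
       -1.19401368e+00, -2.58634826e-01]), 'joint_vel': array([ 0.00111944,  0.00123648, -0.00145901, -0.00020654, -0.0003343 ,
       -0.00071653]), 'joint_efforts': array([-4.00408112e-06, -3.92290664e+01,  1.88404101e+01,  4.18617994e+00,
       -4.60229086e-03, -7.52818949e-06]), 'position': array([ 283.24817889, -556.47202707,  230.23072556]), 'ee_rot': array([-2.33114586e-01,  9.72448664e-01,  1.04994300e-03, -2.88928040e-04]), 'contact_force': array([-0.54271187, -0.38567763, -0.18172873]), 'wrist_torque': array([-0.01756622, -0.03869823, -0.01801943]), 'grasp_force': 0.0, 'gripper_width': 85.39104834293656}
scene {'fx': 433.36010385685756, 'fy': 433.36010385685756, 'cx': 252.50042843434974, 'cy': 192.6691237527929, 'extrinsics': array([[-8.15744480e-01, -3.14951931e-01,  4.85145571e-01,
         8.41681062e+01],
       [-5.78397511e-01,  4.38145386e-01, -6.88102420e-01,
         8.03919388e+02],
       [ 4.15489241e-03, -8.41922741e-01, -5.39582093e-01,
         6.98887836
[... 905 characters left out ...]
1],
       [ 6.22611058e-03, -1.12230779e-01, -9.93662663e-01,
         1.06244854e+03],
       [ 0.00000000e+00,  0.00000000e+00,  0.00000000e+00,
         1.00000000e+00]])}
oven [([257.0, 174.0], 0.81)]
lever_tip [([183.0, 189.0], 0.61), ([271.0, 166.0], 0.44)]
lid_loop [([238.0, 208.0], 0.77), ([333.0, 209.0], 0.4)]
lid_rest [([134.0, 248.0], 0.68), ([237.0, 209.0], 0.2)]
lifter_grip [([166.0, 177.0], 0.78), ([342.0, 176.0], 0.59), ([238.0, 211.0], 0.44)]
lifter [([168.0, 177.0], 0.93)]
rack [([180.0, 189.0], 0.87)]
ring_1 [([337.0, 238.0], 0.75), ([338.0, 205.0], 0.7), ([341.0, 174.0], 0.58)]
tin [([291.0, 129.0], 0.63)]
oil [([222.0, 125.0], 0.79)]
open_spanner [([252.0, 281.0], 0.64)]
```

Run:
```python
import cv2
for n in ("scene","top"):
    im=cv2.imread(f"pics/{n}0.png"); cv2.imwrite(f"pics/{n}0b.png",cv2.resize(im,(800,600),interpolation=cv2.INTER_CUBIC))
```

```text
(no output)
```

View pics/top0b.png

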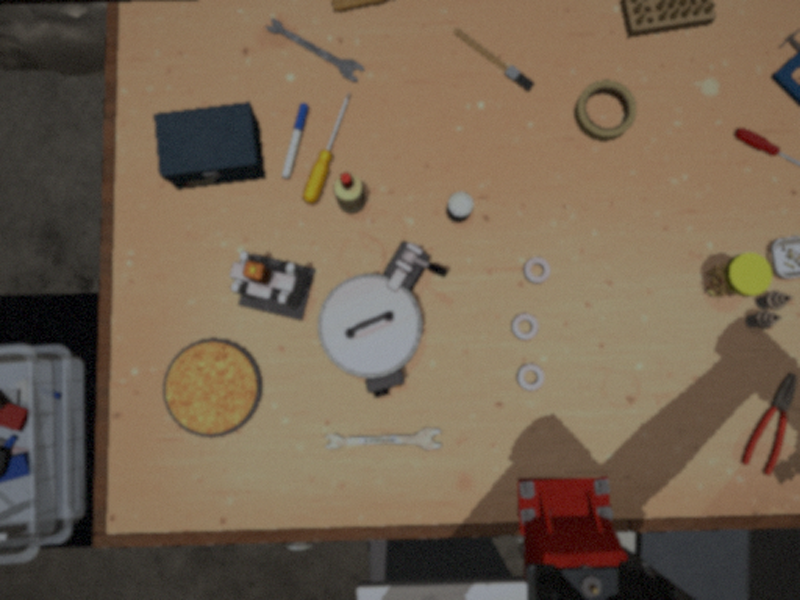

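View pics/scene0b.png

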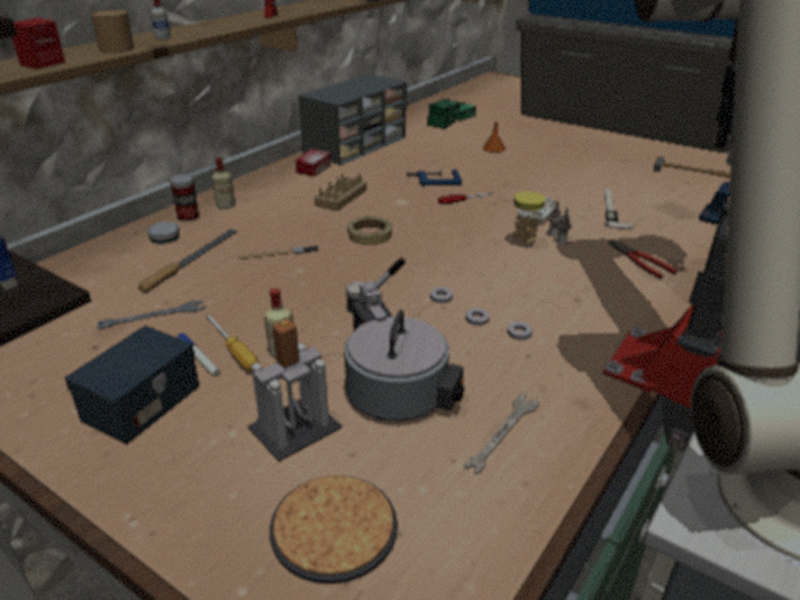

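The top picture shows (800x600 scale) the oven at (371,326), latch up-right with the lever tip at (438,268), dial box at (384,385), three rings at (537,270), (525,326), (530,377), rack with lifter at (270,285), rest at (212,388), spanner (383,439), tin (460,207), oil (349,192). The scene view agrees.

```bash
cat > h.py <<'E'
from bench import arm
import cv2, numpy as np
from scipy.spatial.transform import Rotation as R
from scipy.optimize import least_squares
def cloud(n,im_d=None,c=None):
    im,d=im_d or arm.get_image(n); c=c or arm.camera_info(n)
    v,u=np.mgrid[:d.shape[0],:d.shape[1]]
    P=np.stack([(u-c["cx"])/c["fx"]*d,(v-c["cy"])/c["fy"]*d,d],-1)
    E=c["extrinsics"]; W=P@E[:3,:3].T+E[:3,3]; W[d==0]=np.nan
    return im,d,W
def plane(c,uv,z):
    E=c["extrinsics"]; r=E[:3,:3]@np.array([(uv[0]-c["cx"])/c["fx"],(uv[1]-c["cy"])/c["fy"],1]); return E[:3,3]+r*(z-E[2,3])/r[2]
def circ(P):
    f=lambda p:np.hypot(P[:,0]-p[0],P[:,1]-p[1])-p[2]
    s=least_squares(f,[*P.mean(0)[:2],np.ptp(P[:,0])/2],loss="soft_l1",f_scale=2); return s.x
def sel(W,xy,r,z0,z1):
    with np.errstate(all='ignore'):
        return (np.hypot(W[...,0]-xy[0],W[...,1]-xy[1])<r)&(W[...,2]>z0)&(W[...,2]<z1)
def mv(target_p,target_R,st=None):
    """shift/turn fractions from the present (commanded ~ measured) pose"""
    st=st or arm.read_state(); R0=R.from_quat(st["ee_rot"])
    s=R0.inv().apply(np.array(target_p)-st["position"])/250; w=(R0.inv()*target_R).as_rotvec()/np.pi
    return s.round(4),w.round(4)
E
python3 - <<'E'
from h import *
im=cv2.imread("pics/top0.png"); d=np.load("top_d.npy"); c=arm.camera_info("top")
_,_,W=cloud("top",(im,d),c)
np.set_printoptions(precision=1,suppress=True)
def outline(mask):
    cs,_=cv2.findContours(mask.astype(np.uint8),cv2.RETR_EXTERNAL,cv2.CHAIN_APPROX_NONE); return max(cs,key=cv2.contourArea)[:,0]
bench=sel(W,plane(c,(300,320),0),60,-20,20); print("bench z",np.nanmedian(W[bench][:,2]),np.nanstd(W[bench][:,2]))
p=plane(c,(238,208),94); m=sel(W,p,95,86,102); print("lid z",np.median(W[m][:,2]))
o=outline(m); print("lid",circ(np.array([plane(c,q,94) for q in o])),m.sum())
p=plane(c,(134,248),16); m=sel(W,p,100,9,24); o=outline(m); print("rest z",np.median(W[m][:,2]),circ(np.array([plane(c,q,16) for q in o])))
for q in [(341,174),(338,205),(337,238)]:
    p=plane(c,q,12); m=sel(W,p,32,6,20); P=W[m]; print("ring",p,P.mean(0),m.sum())
    # grey segmentation
    x,y=q; sub=im[y-16:y+17,x-16:x+17].astype(int); sat=sub.max(2)-sub.min(2); vv=np.argwhere(sat<45)
    if len(vv)>20:
        (cc,rr)=cv2.minEnclosingCircle(vv[:,::-1].astype(np.float32)); print("   seg",plane(c,(cc[0]+x-16,cc[1]+y-16),12),rr,plane(c,(vv[:,1].mean()+x-16,vv[:,0].mean()+y-16),12),len(vv))
for nm,q,z0,z1,r in [("loop",(237,208),125,150,60),("dial",(247,246),15,200,30),("grip",(163,172),160,190,30),("rackhi",(172,180),104,126,70),("lever",(275,170),120,200,60),("tin",(295,132),30,70,40),("oil",(222,125),60,140,40)]:
    m=sel(W,plane(c,q,(z0+z1)/2),r,z0,z1); P=W[m]
    if len(P)<3: print(nm,"none"); continue
    mu=P.mean(0); w,V=np.linalg.eigh(np.cov(P[:,:2].T)); print(nm,len(P),mu,"ptp",np.ptp(P,0),"axis deg",np.degrees(np.arctan2(V[1,1],V[0,1])),"sd",np.sqrt(w))
E
```

```text
bench z -0.7827753854044204 1.9620047133113792
lid z 92.89487197105268
lid [558.3 127.   74.5] 3133
rest z 14.664674644978618 [468.8 387.1  75.3]
ring [ 643.2 -142.8   12. ] [ 647.1 -148.5   10.7] 173
   seg [ 643.3 -141.5   12. ] 22.27676773071289 [ 640.5 -150.2   12. ] 523
ring [ 563.1 -131.    12. ] [ 553.8 -124.2   10.8] 168
   seg [ 561.8 -131.    12. ] 22.27676773071289 [ 559.5 -132.2   12. ] 945
ring [ 479.2 -124.3   12. ] [ 471.1 -128.8   11. ] 178
   seg [ 479.2 -124.3   12. ] 22.62751579284668 [ 479.2 -125.9   12. ] 1016
loop 107 [557.3 127.8 136.6] ptp [30.1 64.6 17.1] axis deg 111.97970978007248 sd [ 2.3 20.2]
dial 355 [473.9 107.2  66. ] ptp [50.5 56.  81.4] axis deg 120.96203613318531 sd [11.2 15.2]
grip 167 [629.9 281.4 182.4] ptp [26.9 29.5 29.2] axis deg 77.69779539053333 sd [6.9 8.4]
rackhi 587 [625.2 281.7 118.3] ptp [78.8 96.5 21.6] axis deg 76.81055315168365 sd [16.3 31.1]
lever 288 [645.8  54.  137.1] ptp [57.9 70.2 51.1] axis deg 57.20834395575034 sd [10.  21.1]
tin 227 [750.9 -21.7  47.2] ptp [40.1 40.5 22.9] axis deg 142.32764752652616 sd [10.4 11.1]
oil 307 [770.4 155.9  88.1] ptp [42.7 47.1 66.4] axis deg 103.14042854527631 sd [ 9.9 11.8]
```

Run:
```python
from h import *
D=R.from_quat([0,1,0,0])  # tool x=-X, y=+Y, z=-Z
print(D.as_matrix())
print(mv([380,-360,380],D))
```

```text
[[-1.  0.  0.]
 [ 0.  1.  0.]
 [ 0.  0. -1.]]
(array([-0.7014,  0.5271, -0.5948]), array([ 0.    , -0.    ,  0.1498]))
```

arm_command:
  rows:
    - [[-0.7014,0.5271,-0.5948],[0,0,0.1498]]
    - [[-0.7014,0.5271,-0.5948],[0,0,0.1498]]
    - [[-0.7014,0.5271,-0.5948],[0,0,0.1498]]
    - [[-0.7014,0.5271,-0.5948],[0,0,0.1498]]
    - [[-0.7014,0.5271,-0.5948],[0,0,0.1498]]
  grip: 0

```text
clock: 1.7
position: [374.5, -370.3, 372.4]
ee_rot: [0.0, 1.0, -0.0, 0.0]
contact_force: [1.1, -0.3, -0.1]
gripper_width: 12.5
grasp_force: 0.0
```

arm_command:
  rows:
    - [[-0.3,0.9,-0.08],[0,0,0]]
    - [[-0.3,0.9,-0.08],[0,0,0]]
    - [[-0.3,0.9,-0.08],[0,0,0]]
    - [[-0.3,0.9,-0.08],[0,0,0]]
    - [[-0.3,0.9,-0.08],[0,0,0]]

```text
clock: 2.2
position: [449.4, -144.4, 391.8]
ee_rot: [-0.001, 1.0, 0.0, 0.001]
contact_force: [1.6, -0.2, 0.0]
gripper_width: 0.5
grasp_force: 0.0
```

arm_command:
  rows:
    - [[-0.3,0.9,-0.08],[0,0,0]]
    - [[-0.3,0.9,-0.08],[0,0,0]]
    - [[-0.3,0.9,-0.08],[0,0,0]]
    - [[-0.3,0.9,-0.08],[0,0,0]]
    - [[-0.3,0.9,-0.08],[0,0,0]]

```text
clock: 2.7
position: [524.5, 80.9, 411.4]
ee_rot: [-0.001, 1.0, 0.0, 0.0]
contact_force: [0.2, 0.1, -0.2]
gripper_width: 0.1
grasp_force: 0.0
```

Run:
```python
from h import *
np.set_printoptions(precision=3,suppress=True)
st=arm.read_state(); print(st["joints"],st["position"])
im,d,W=cloud("wrist"); np.savez("w1.npz",im=im,d=d,W=W); c=arm.camera_info("wrist"); print(c)
cv2.imwrite("pics/w1.png",cv2.resize(im,(800,600)))
```

```text
[ 0.459  0.15   0.126 -0.    -1.546 -2.028] [524.46   80.901 411.36 ]
{'fx': 268.999967177362, 'fy': 268.999967177362, 'cx': 259.3857852905769, 'cy': 192.88986367907532, 'extrinsics': array([[ -0.005,   0.963,   0.269, 458.304],
       [  1.   ,   0.004,   0.004,  83.932],
       [  0.002,   0.269,  -0.963, 553.57 ],
       [  0.   ,   0.   ,   0.   ,   1.   ]])}
```

View pics/w1.png

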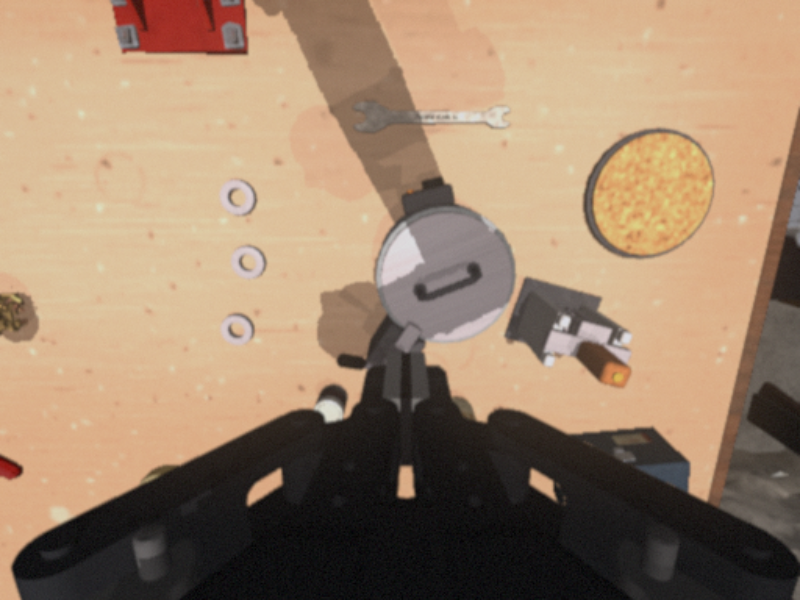

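The wrist view shows lid at (445,275), loop (447,280), lever tip at (350,360), latch (400,350), rings at (238,198), (248,262), (237,330), rack at (565,315) with the grip at (615,372), and the rest at (650,190).

Run:
```python
from h import *
np.set_printoptions(precision=1,suppress=True)
z=np.load("w1.npz"); W=z["W"]
def rep(nm,xy,r,z0,z1):
    m=sel(W,xy,r,z0,z1); P=W[m]
    if len(P)<5: print(nm,"none");return P
    w,V=np.linalg.eigh(np.cov(P[:,:2].T)); print(nm,len(P),P.mean(0),"mid",(P.max(0)+P.min(0))/2,"ptp",np.ptp(P,0),"ax",np.degrees(np.arctan2(V[1,1],V[0,1]))%180,"sd",np.sqrt(w)); return P
print("bench",np.nanmedian(W[sel(W,(450,-50),60,-20,20)][:,2]))
P=rep("lid",(558,127),90,88,100)
m=sel(W,(558,127),95,86,102); cs,_=cv2.findContours(m.astype(np.uint8),0,1); o=max(cs,key=cv2.contourArea)[:,0]; print(circ(W[o[:,1],o[:,0]]))
m=sel(W,(469,387),95,8,25); cs,_=cv2.findContours(m.astype(np.uint8),0,1); o=max(cs,key=cv2.contourArea)[:,0]; print("rest",circ(W[o[:,1],o[:,0]]),np.median(W[m][:,2]))
rep("loop",(558,127),50,125,150)
for p in [(647,-148),(554,-124),(471,-129)]: rep("ring",p,32,6,18)
rep("grip",(630,281),30,165,192); rep("beam+stops",(630,281),75,100,128); rep("racklow",(630,281),90,3,18)
rep("levertip",(640,30),45,140,175); rep("latchblk",(650,50),60,85,132); rep("dial",(475,107),35,20,80)
im=cv2.imread("pics/scene0.png")[205:305,140:230]; cv2.imwrite("pics/rack.png",cv2.resize(im,None,fx=6,fy=6,interpolation=cv2.INTER_CUBIC))
c=arm.camera_info("top"); print("tip top", plane(c,(438*.64,268*.64),160))
```

```text
bench -0.538215514358285
lid 5235 [557.6 129.8  93.5] mid [565.6 131.4  93.8] ptp [159.2 146.   11.3] ax 152.36478003520244 sd [37.2 38.6]
[559.3 131.1  74.1]
rest [470.1 391.5  78.4] 15.875021157445417
loop 217 [559.  130.8 137. ] mid [558.8 130.9 133.1] ptp [29.6 66.1 15.7] ax 111.72710333066499 sd [ 2.2 19.9]
ring 256 [ 649.3 -144.7   10.4] mid [ 650.4 -145.6    9.7] ptp [43.  43.7  7.3] ax 122.27246596440527 sd [12.1 12.3]
ring 281 [ 556.1 -120.4   10.6] mid [ 556.5 -120.7    9.7] ptp [41.5 42.4  7.5] ax 132.54992356323814 sd [12.1 12.2]
ring 307 [ 473.8 -125.5   10.6] mid [ 474.1 -125.9    9.7] ptp [40.  42.1  7.2] ax 103.48736791711526 sd [11.8 12.4]
grip 397 [629.7 282.9 182. ] mid [632.3 286.  178.5] ptp [26.8 29.1 26.8] ax 91.79878243049622 sd [6.8 8.1]
beam+stops 1069 [620.8 279.9 117.9] mid [623.3 286.4 114. ] ptp [61.  96.5 27.7] ax 89.46547201505298 sd [13.3 29.9]
racklow 843 [612.  277.8   6.4] mid [614.7 287.1  10.4] ptp [105.7 126.4  14.9] ax 104.02998813197904 sd [20.3 36.4]
levertip 178 [631.3  33.1 159.4] mid [632.2  34.7 156.1] ptp [23.9 37.7 29.3] ax 57.74512790421812 sd [ 3.4 10. ]
latchblk 654 [628.5  75.9  96.8] mid [625.1  72.9 107.8] ptp [67.7 68.8 45.4] ax 133.661258404821 sd [12.6 17.8]
dial 546 [471.3 110.3  57.3] mid [472.9 110.5  52.9] ptp [49.8 59.5 54.1] ax 111.01887694980064 sd [ 8.7 17.2]
tip top [630.9  24.9 160. ]
```

View pics/rack.png

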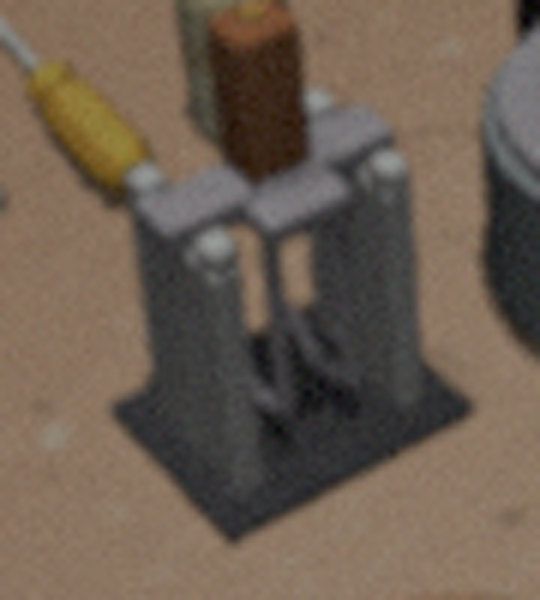

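arm_command:
  rows:
    - [[-0.302,-0.408,0.64],[0,0,0]]
    - [[-0.302,-0.408,0.64],[0,0,0]]
    - [[-0.302,-0.408,0.64],[0,0,0]]
    - [[-0.302,-0.408,0.64],[0,0,0]]
    - [[-0.302,-0.408,0.64],[0,0,0]]

```text
clock: 3.25
position: [597.8, -26.2, 244.1]
ee_rot: [0.002, 1.0, -0.001, -0.006]
contact_force: [-0.5, 0.1, 0.2]
gripper_width: -0.1
grasp_force: 0.0
```

arm_command:
  rows:
    - [[0,0,0.2],[0,0,0]]
    - [[0,0,0.39],[0,0,0]]
    - [[0,0,0.39],[0,0,0]]
    - [[0,0,0.39],[0,0,0]]

```text
clock: 3.65
position: [600.6, -23.7, 155.1]
ee_rot: [-0.001, 1.0, -0.001, 0.001]
contact_force: [0.7, 0.3, 2.3]
gripper_width: -0.1
grasp_force: 0.0
```

arm_command:
  rows:
    - [[-0.025,0.04,0],[0,0,0]]
    - [[-0.05,0.08,0],[0,0,0]]
    - [[-0.075,0.12,0],[0,0,0]]
    - [[-0.1,0.16,0],[0,0,0]]
    - [[-0.125,0.196,0],[0,0,0]]

```text
clock: 4.15
position: [622.8, 10.6, 164.6]
ee_rot: [-0.001, 1.0, -0.014, -0.011]
contact_force: [-37.2, -46.6, 59.2]
gripper_width: -0.1
grasp_force: 38.4
```

arm_command:
  rows:
    - [[-0.03,0.045,0],[0,0,0]]
    - [[-0.06,0.09,0],[0,0,0]]
    - [[-0.09,0.14,0],[0,0,0]]
    - [[-0.12,0.185,0],[0,0,0]]
    - [[-0.12,0.185,0],[0,0,0]]

```text
clock: 4.65
position: [662.0, 74.0, 152.7]
ee_rot: [-0.001, 1.0, 0.0, 0.0]
contact_force: [-0.2, -0.5, 0.9]
gripper_width: 0.1
grasp_force: 0.4
```

Run:
```python
from h import *
im,d,W=cloud("top"); cv2.imwrite("pics/t2.png",im)
im2,_,W2=cloud("scene")
a=cv2.resize(im[90:240,150:330],(540,450)); b=cv2.resize(im2[130:280,180:300],(360,450)); cv2.imwrite("pics/lev1.png",np.hstack([a[:,:430],b]))
```

```text
(no output)
```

View pics/lev1.png

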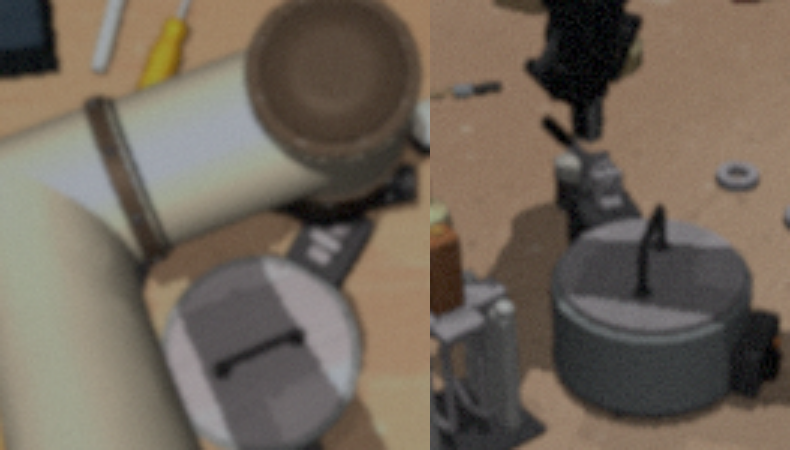

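The lever now leans left in the scene view (tip at (550,125) of the composite), i.e. flipped to free.

Run:
```python
from h import *
np.set_printoptions(precision=0,suppress=True)
z=np.load("w1.npz"); W1=z["W"]
_,_,W2=cloud("top",(cv2.imread("pics/top0.png"),np.load("top_d.npy")),arm.camera_info("top"))
_,_,W3=cloud("scene",(cv2.imread("pics/scene0.png"),np.load("scene_d.npy")),arm.camera_info("scene"))
a=np.radians(-13); ex=np.array([np.cos(a),np.sin(a)]); ey=np.array([-np.sin(a),np.cos(a)])
for nm,W,o in (("wrist",W1,(622,283)),("top",W2,(624,280)),("scene",W3,(623,281))):
    P=W[np.isfinite(W).all(-1)]; q=P[:,:2]-o; x=q@ex; y=q@ey
    b=(P[:,2]>102)&(P[:,2]<116)&(abs(y)<27)&(abs(x)<30); print(nm,"beam x",np.percentile(x[b],[2,50,98]),"y",np.percentile(y[b],[2,98]),b.sum())
    b=(P[:,2]>100)&(P[:,2]<113)&(abs(y)<60)&(abs(x)<14); print("  beam y span",np.percentile(y[b],[1,99]))
    b=(P[:,2]>117)&(P[:,2]<126)&(abs(y)<60)&(abs(x)<60); print("  stops x",np.percentile(x[b],[2,98]),"y",np.percentile(y[b],[2,98]),b.sum())
    b=(P[:,2]>130)&(P[:,2]<195)&(abs(y)<30)&(abs(x)<30); print("  grip x",np.percentile(x[b],[2,98]),"y",np.percentile(y[b],[2,98]))
    b=(P[:,2]>12)&(P[:,2]<92)&(abs(y)<26)&(abs(x)<40); print(np.c_[x,y,P[:,2]][b][np.argsort(P[b][:,2])][::3][:40].tolist() if 0 else np.histogram2d(x[b],P[b][:,2],bins=[np.arange(-40,41,8),np.arange(12,93,10)])[0])
```

```text
wrist beam x [-22. -14.   3.] y [-26.  19.] 41
  beam y span [-41.  48.]
  stops x [-20.  34.] y [-41.  50.] 796
  grip x [-2. 20.] y [-8. 17.]
[[ 0.  0.  0.  0.  0.  0.  0.  0.]
 [ 0.  0.  0.  0.  0.  0.  0.  0.]
 [ 1.  2.  1.  2.  2.  1.  1.  4.]
 [ 0.  9.  8. 11. 12. 10.  5.  6.]
 [ 0.  4.  0.  0.  0.  0.  0.  0.]
 [ 0.  0.  0.  0.  0.  0.  0.  0.]
 [ 0.  3.  0.  0.  0.  0.  0.  0.]
 [ 0.  5.  0.  0.  0.  0.  0.  0.]
 [ 0.  0.  0.  0.  0.  0.  0.  0.]
 [ 0.  0.  0.  0.  0.  0.  0.  0.]]
top beam x [-24. -13.  21.] y [-27.  22.] 24
  beam y span [-42.  48.]
  stops x [-23.  34.] y [-41.  50.] 454
  grip x [-6. 17.] y [-9. 17.]
[[0. 0. 0. 0. 0. 0. 0. 0.]
 [0. 0. 0. 0. 0. 0. 0. 0.]
 [0. 0. 0. 1. 2. 1. 3. 2.]
 [0. 0. 0. 0. 1. 1. 0. 1.]
 [0. 3. 0. 0. 0. 0. 0. 0.]
 [0. 0. 0. 0. 0. 0. 0. 0.]
 [0. 0. 0. 0. 0. 0. 0. 0.]
 [0. 0. 0. 0. 0. 0. 0. 0.]
 [0. 0. 2. 0. 0. 0. 0. 0.]
 [0. 0. 0. 0. 0. 0. 0. 0.]]
scene beam x [-23. -17.  -1.] y [-26.  24.] 80
  beam y span [-29.  51.]
  stops x [-22.  34.] y [-40.  51.] 500
  grip x [-5. 16.] y [-8. 18.]
[[ 0.  0.  0.  0.  0.  0.  0.  0.]
 [ 0.  1.  0.  1.  0.  0.  0.  0.]
 [ 6. 13. 13. 14. 14. 13. 17. 13.]
 [ 3. 14. 18. 16. 19. 19. 18. 16.]
 [ 4. 14.  2.  2.  3.  2.  5.  2.]
 [ 4. 11.  1.  1.  3.  1.  3.  1.]
 [ 4. 10.  0.  0.  0.  0.  0.  0.]
 [ 0. 10.  1.  0.  0.  0.  0.  0.]
 [ 0.  3.  3.  1.  0.  0.  0.  0.]
 [ 0.  0.  0.  0.  0.  0.  0.  0.]]
```

arm_command:
  rows:
    - [[0,0,-0.2],[0,0,0]]
    - [[0,0,-0.4],[0,0,0]]
    - [[0,0,-0.672],[0,0,0]]
    - [[0,0,-0.672],[0,0,0]]
    - [[0,0,-0.672],[0,0,0]]

```text
clock: 5.25
position: [662.2, 72.5, 325.7]
ee_rot: [-0.001, 1.0, 0.001, 0.004]
contact_force: [-0.1, 0.5, 0.7]
gripper_width: -0.2
grasp_force: 0.0
```

arm_command:
  rows:
    - [[0.128,0.84,0],[0,0,0.072]]
    - [[0.128,0.84,0],[0,0,0.072]]
    - [[0.128,0.84,0],[0,0,0.072]]
    - [[0.128,0.84,0],[0,0,0.072]]
    - [[0.128,0.84,0],[0,0,0.072]]
  grip: 1

```text
clock: 5.75
position: [626.9, 286.6, 318.1]
ee_rot: [0.11, 0.994, -0.001, -0.002]
contact_force: [0.6, -0.3, 0.6]
gripper_width: 72.4
grasp_force: 0.0
```

arm_command:
  rows:
    - [[0,0,0],[0,0,0]]
    - [[0,0,0],[0,0,0]]

```text
clock: 5.95
position: [628.5, 281.3, 320.1]
ee_rot: [0.113, 0.994, -0.001, -0.001]
contact_force: [-0.9, -0.9, -0.2]
gripper_width: 85.3
grasp_force: 0.0
```

Run:
```python
from h import *
np.set_printoptions(precision=1,suppress=True)
st=arm.read_state(); print(st["joints"],st["position"],R.from_quat(st["ee_rot"]).as_matrix()[:,0])
im,d,W=cloud("wrist"); np.savez("w2.npz",im=im,d=d,W=W); cv2.imwrite("pics/w2.png",cv2.resize(im,(700,525)))
def rep(nm,xy,r,z0,z1):
    m=sel(W,xy,r,z0,z1); P=W[m]
    if len(P)<5: print(nm,"none");return P
    (c,s,a)=cv2.minAreaRect(P[:,:2].astype(np.float32)); print(nm,len(P),P.mean(0),"rect",np.array(c),np.array(s),round(a,1)); return P
rep("griptop",(630,284),30,178,196); rep("grip",(630,284),30,135,196); rep("beam",(630,284),60,112,126)
rep("lever",(656,67),75,126,180);rep("base",(630,284),90,3,15)
```

```text
[ 0.7  0.5  0.3 -0.  -1.5 -2.5] [628.5 281.3 320.1] [-1.   0.2  0. ]
griptop 559 [630.9 282.4 187. ] rect [632.  282.2] [27.  23.5] 76.8
grip 717 [628.8 283.  180.5] rect [632.  282.6] [27.8 23.6] 76.8
beam 1794 [626.7 283.9 121.7] rect [632.1 282.8] [95.  60.9] 74.9
lever 706 [660.8  78.7 144.3] rect [665.3  81. ] [63.2 39.9] 56.8
base 1130 [605.5 289.5   6.6] rect [627.6 286.4] [154.8 172.8] 75.8
```

View pics/w2.png

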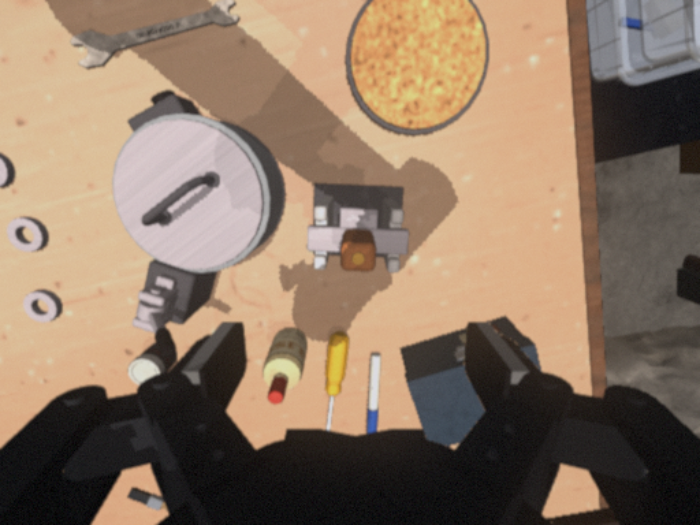

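The wrist view shows grip top at (358,258), rack centred at (357,235), and the lever leaning away at (160,340). Alignment is good; grasping.

arm_command:
  rows:
    - [[-0.013,0.007,0.2],[0,0,0]]
    - [[-0.013,0.007,0.4],[0,0,0]]
    - [[-0.013,0.007,0.55],[0,0,0]]
    - [[-0.013,0.007,0.65],[0,0,0]]
    - [[-0.013,0.007,0.716],[0,0,0]]

```text
clock: 6.5
position: [631.8, 279.6, 139.7]
ee_rot: [0.114, 0.993, -0.001, -0.002]
contact_force: [-1.0, 0.1, 0.5]
gripper_width: 85.4
grasp_force: 0.0
```

arm_command:
  rows:
    - [[0,0,0],[0,0,0]]
    - [[0,0,0],[0,0,0]]
    - [[0,0,0],[0,0,0]]
    - [[0,0,0],[0,0,0]]
    - [[0,0,0],[0,0,0]]
  grip: 0

```text
clock: 7.0
position: [633.4, 282.6, 144.6]
ee_rot: [0.113, 0.994, 0.001, 0.001]
contact_force: [0.4, -0.0, 3.0]
gripper_width: 27.9
grasp_force: 61.0
```

arm_command:
  rows:
    - [[0,0,0],[0,0,0]]
    - [[0,0,0],[0,0,0]]
    - [[0,0,0],[0,0,0]]

```text
clock: 7.3
position: [633.3, 282.7, 144.6]
ee_rot: [0.113, 0.994, 0.001, 0.001]
contact_force: [-0.0, -0.4, 5.7]
gripper_width: 27.9
grasp_force: 61.4
```

Run:
```python
from h import *
np.set_printoptions(precision=3,suppress=True)
st=arm.read_state(); print({k:st[k] for k in("position","ee_rot","contact_force","wrist_torque","gripper_width","grasp_force","joints")})
W=np.load("w2.npz")["W"]; P=W[sel(W,(656,67),90,126,200)]; print("lever hi",P[np.argsort(-P[:,2])][:200:20])
P=P[P[:,2]>140]; print(len(P),P.mean(0))
```

```text
{'position': array([633.348, 282.655, 144.566]), 'ee_rot': array([0.113, 0.994, 0.001, 0.001]), 'contact_force': array([-0.007, -0.418,  5.731]), 'wrist_torque': array([-0.374,  0.024, -0.062]), 'gripper_width': 27.927163884282336, 'grasp_force': 61.39597177505493, 'joints': array([ 0.653,  0.561,  0.076,  0.001, -1.083, -2.45 ])}
lever hi [[678.825  99.465 181.399]
 [678.498 101.585 180.487]
 [679.304  97.058 179.586]
 [679.186 105.198 178.37 ]
 [683.603 104.258 177.336]
 [673.382 102.11  175.431]
 [674.896  94.711 174.458]
 [670.219  97.624 171.842]
 [671.11  100.85  168.966]
 [668.679  96.632 166.509]]
327 [671.399  95.544 165.979]
```

arm_command:
  rows:
    - [[0,0,-0.05],[0,0,0]]
    - [[0,0,-0.2],[0,0,0]]
    - [[0,0,-0.4],[0,0,0]]
    - [[0,0,-0.584],[0,0,0]]
    - [[0,0,-0.584],[0,0,0]]

```text
clock: 7.8
position: [634.9, 283.6, 297.7]
ee_rot: [0.112, 0.994, 0.004, 0.006]
contact_force: [-0.2, 0.1, -2.3]
gripper_width: 27.2
grasp_force: 60.4
```

arm_command:
  rows:
    - [[0.07,-0.16,0],[0,0,-0.039]]
    - [[0.14,-0.32,0],[0,0,-0.078]]
    - [[0.21,-0.48,0],[0,0,-0.117]]
    - [[0.28,-0.64,0],[0,0,-0.155]]
    - [[0.352,-0.802,0],[0,0,-0.194]]

```text
clock: 8.3
position: [499.5, 105.5, 287.3]
ee_rot: [-0.193, 0.981, 0.0, -0.001]
contact_force: [1.0, -0.3, -3.0]
gripper_width: 27.3
grasp_force: 61.0
```

arm_command:
  rows:
    - [[0,0,0],[0,0,0]]
    - [[0,0,0],[0,0,0]]
    - [[0,0,0],[0,0,0]]

```text
clock: 8.6
position: [501.9, 107.3, 288.2]
ee_rot: [-0.19, 0.982, 0.0, -0.0]
contact_force: [0.4, 0.3, -3.2]
gripper_width: 27.7
grasp_force: 61.0
```

Run:
```python
from h import *
np.set_printoptions(precision=2,suppress=True)
st=arm.read_state(); print({k:st[k] for k in("position","contact_force","gripper_width")},R.from_quat(st["ee_rot"]).as_matrix())
im,d,W=cloud("wrist"); cv2.imwrite("pics/w3.png",cv2.resize(im,(700,525)))
P=W[sel(W,(558,129),50,125,150)]
if len(P)>10: print("loop",len(P),P.mean(0),cv2.minAreaRect(P[:,:2].astype(np.float32)))
m=sel(W,(558,129),95,86,102); cs,_=cv2.findContours(m.astype(np.uint8),0,1); o=max(cs,key=cv2.contourArea)[:,0]; print(circ(W[o[:,1],o[:,0]]),np.median(W[m][:,2]))
```

```text
{'position': array([501.87, 107.32, 288.19]), 'contact_force': array([ 0.44,  0.29, -3.16]), 'gripper_width': 27.702837872739522} [[-0.93 -0.37 -0.  ]
 [-0.37  0.93  0.  ]
 [ 0.    0.   -1.  ]]
[534.32 131.69  51.74] 93.90403965385985
```

View pics/w3.png

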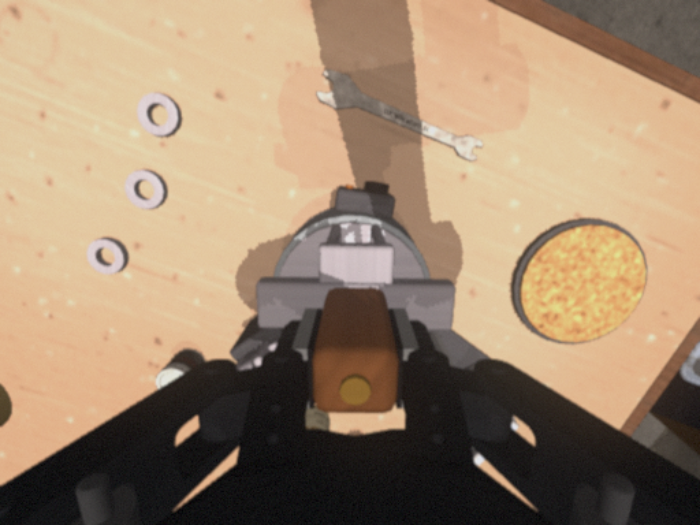

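The view shows the lifter held squarely, hooks over the lid's dial-side edge; bar lies straight ahead. Descend and hook.

arm_command:
  rows:
    - [[0,0,0.1],[0,0,0]]
    - [[0,0,0.18],[0,0,0]]
    - [[0,0,0.222],[0,0,0]]
    - [[0,0,0.222],[0,0,0]]
    - [[0,0,0.222],[0,0,0]]

```text
clock: 9.15
position: [502.5, 107.3, 233.5]
ee_rot: [-0.191, 0.982, -0.0, 0.0]
contact_force: [0.0, 0.4, -2.2]
gripper_width: 27.1
grasp_force: 61.0
```

arm_command:
  rows:
    - [[-0.06,0,0],[0,0,0]]
    - [[-0.12,0,0],[0,0,0]]
    - [[-0.18,0,0],[0,0,0]]
    - [[-0.245,0,0],[0,0,0]]
    - [[-0.245,0,0],[0,0,0]]

```text
clock: 9.65
position: [560.9, 130.8, 234.1]
ee_rot: [-0.191, 0.982, 0.0, 0.002]
contact_force: [0.2, -0.3, -3.5]
gripper_width: 28.0
grasp_force: 61.1
```

arm_command:
  rows:
    - [[0,0,0],[0,0,0]]
    - [[0,0,0],[0,0,0]]

```text
clock: 9.85
position: [558.2, 129.6, 233.6]
ee_rot: [-0.191, 0.982, 0.0, 0.0]
contact_force: [-0.1, 1.0, -3.1]
gripper_width: 27.2
grasp_force: 61.1
```

Run:
```python
from h import *
np.set_printoptions(precision=2,suppress=True)
st=arm.read_state(); print({k:st[k] for k in("position","contact_force","wrist_torque","gripper_width")})
im,d,W=cloud("scene"); cv2.imwrite("pics/s3.png",cv2.resize(im[100:290,150:350],None,fx=3.2,fy=3,interpolation=cv2.INTER_CUBIC))
```

```text
{'position': array([558.22, 129.56, 233.62]), 'contact_force': array([-0.05,  1.04, -3.15]), 'wrist_torque': array([ 0.01, -0.03,  0.  ]), 'gripper_width': 27.217214878831218}
```

View pics/s3.png

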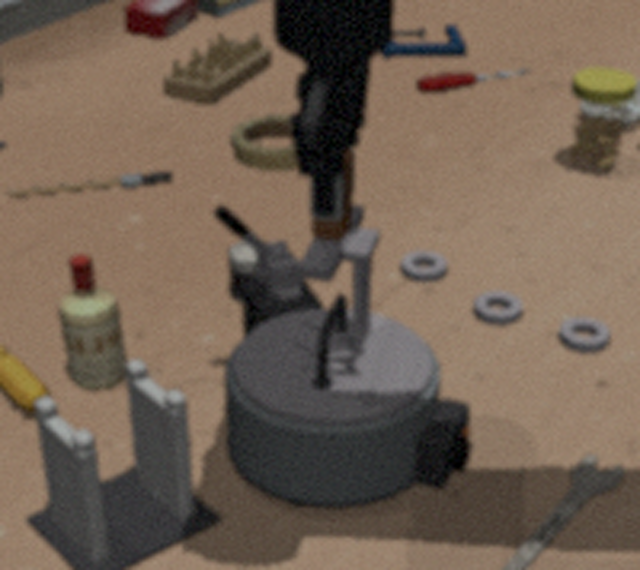

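The scene view shows the hooks through the loop (prongs near (340,350), shafts at (360,290)) and the lever free at (240,225). Lifting slowly.

arm_command:
  rows:
    - [[0,0,-0.03],[0,0,0]]
    - [[0,0,-0.055],[0,0,0]]
    - [[0,0,-0.075],[0,0,0]]
    - [[0,0,-0.09],[0,0,0]]
    - [[0,0,-0.1],[0,0,0]]

```text
clock: 10.4
position: [558.0, 129.6, 257.7]
ee_rot: [-0.19, 0.982, 0.0, -0.001]
contact_force: [-0.1, -0.4, -6.9]
gripper_width: 27.7
grasp_force: 60.7
```

arm_command:
  rows:
    - [[0,0,-0.01],[0,0,0]]
    - [[0,0,-0.02],[0,0,0]]
    - [[0,0,-0.03],[0,0,0]]
    - [[0,0,-0.04],[0,0,0]]
    - [[0,0,-0.05],[0,0,0]]

```text
clock: 10.9
position: [558.5, 129.7, 270.7]
ee_rot: [-0.191, 0.982, -0.0, -0.0]
contact_force: [0.7, 0.6, -6.4]
gripper_width: 27.8
grasp_force: 60.7
```

arm_command:
  rows:
    - [[0,0,-0.02],[0,0,0]]
    - [[0,0,-0.06],[0,0,0]]
    - [[0,0,-0.1],[0,0,0]]
    - [[0,0,-0.14],[0,0,0]]
    - [[0,0,-0.14],[0,0,0]]

```text
clock: 11.4
position: [559.6, 129.9, 308.3]
ee_rot: [-0.191, 0.982, 0.0, 0.002]
contact_force: [-0.6, 0.4, -5.9]
gripper_width: 27.2
grasp_force: 60.9
```

Run:
```python
from h import *
np.set_printoptions(precision=2,suppress=True)
st=arm.read_state(); print({k:st[k] for k in("position","contact_force","wrist_torque","gripper_width")})
im,d,W=cloud("scene"); cv2.imwrite("pics/s4.png",cv2.resize(im[100:290,150:350],None,fx=3.2,fy=3,interpolation=cv2.INTER_CUBIC))
```

```text
{'position': array([559.55, 129.92, 308.26]), 'contact_force': array([-0.6 ,  0.45, -5.91]), 'wrist_torque': array([ 0.01, -0.07,  0.06]), 'gripper_width': 27.214363592485928}
```

View pics/s4.png

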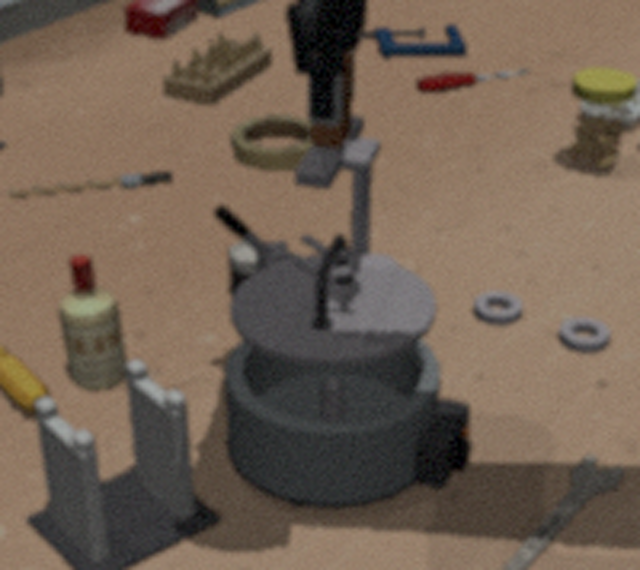

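Lid hangs level on the lifter, clear of the oven rim, spindle visible inside. Raise and carry to the rest gently.

arm_command:
  rows:
    - [[0,0,-0.03],[0,0,0]]
    - [[0,0,-0.1],[0,0,0]]
    - [[0,0,-0.17],[0,0,0]]
    - [[0,0,-0.22],[0,0,0]]
    - [[0,0,-0.24],[0,0,0]]

```text
clock: 11.95
position: [559.0, 129.8, 367.2]
ee_rot: [-0.191, 0.982, 0.0, 0.001]
contact_force: [0.5, -0.2, -5.8]
gripper_width: 27.4
grasp_force: 60.8
```

arm_command:
  rows:
    - [[-0.001,0.016,0],[0,0,0]]
    - [[-0.003,0.048,0],[0,0,0]]
    - [[-0.005,0.096,0],[0,0,0]]
    - [[-0.008,0.16,0],[0,0,0]]
    - [[-0.012,0.24,0],[0,0,0]]

```text
clock: 12.45
position: [538.2, 187.7, 365.1]
ee_rot: [-0.19, 0.982, -0.0, -0.0]
contact_force: [0.0, -1.4, -6.5]
gripper_width: 27.3
grasp_force: 60.7
```

arm_command:
  rows:
    - [[-0.004,0.088,0],[0,0,0]]
    - [[-0.009,0.176,0],[0,0,0]]
    - [[-0.013,0.264,0],[0,0,0]]
    - [[-0.018,0.352,0],[0,0,0]]
    - [[-0.022,0.44,0],[0,0,0]]

```text
clock: 12.95
position: [501.6, 292.6, 365.2]
ee_rot: [-0.191, 0.982, 0.0, -0.0]
contact_force: [0.3, -0.3, -5.3]
gripper_width: 27.4
grasp_force: 60.7
```

arm_command:
  rows:
    - [[-0.004,0.088,0],[0,0,0]]
    - [[-0.008,0.168,0],[0,0,0]]
    - [[-0.012,0.24,0],[0,0,0]]
    - [[-0.015,0.296,0],[0,0,0]]
    - [[-0.017,0.336,0],[0,0,0]]

```text
clock: 13.45
position: [474.6, 371.4, 365.2]
ee_rot: [-0.191, 0.982, -0.0, -0.0]
contact_force: [0.4, 0.1, -5.8]
gripper_width: 27.3
grasp_force: 60.7
```

arm_command:
  rows:
    - [[-0.001,0.028,0],[0,0,0]]
    - [[-0.002,0.052,0],[0,0,0]]
    - [[-0.003,0.068,0],[0,0,0]]
    - [[-0.004,0.076,0],[0,0,0]]
    - [[-0.004,0.08,0],[0,0,0]]

```text
clock: 13.95
position: [468.9, 388.8, 365.6]
ee_rot: [-0.19, 0.982, -0.0, 0.0]
contact_force: [-0.0, -0.2, -5.8]
gripper_width: 26.7
grasp_force: 60.7
```

Run:
```python
from h import *
np.set_printoptions(precision=2,suppress=True)
st=arm.read_state(); print({k:st[k] for k in("position","contact_force","wrist_torque","joints")})
im,d,W=cloud("scene"); cv2.imwrite("pics/s5.png",im)
# lid disc from scene cloud
z0=st["position"][2]-129.6+11-58+16
P=W[sel(W,st["position"][:2],90,z0-8,z0+8)]; A=np.c_[P[:,:2]-P[:,:2].mean(0),np.ones(len(P))]; s=np.linalg.lstsq(A,P[:,2],rcond=None)[0]; print(len(P),P.mean(0),"slope",s,"exp z",z0, cv2.minEnclosingCircle(P[:,:2].astype(np.float32)))
im,d,W=cloud("top"); np.savez("t5.npz",im=im,d=d,W=W)
P=W[sel(W,st["position"][:2],90,z0-8,z0+8)];print(len(P),cv2.minEnclosingCircle(P[:,:2].astype(np.float32)))
m=sel(W,(469,389),100,8,24);print("rest",m.sum(),cv2.minEnclosingCircle(W[m][:,:2].astype(np.float32)) if m.sum()>9 else 0)
```

```text
{'position': array([468.88, 388.77, 365.63]), 'contact_force': array([-0.  , -0.16, -5.78]), 'wrist_torque': array([ 0.04,  0.03, -0.05]), 'joints': array([ 0.96,  0.3 ,  0.21,  0.  , -1.48, -2.15])}
3648 [458.03 396.08 205.93] slope [ -0.02  -0.01 205.93] exp z 205.03335480743132 ((466.78253173828125, 386.1739196777344), 74.73490142822266)
3011 ((466.99395751953125, 386.5347900390625), 74.05879211425781)
rest 1136 ((469.1943054199219, 387.8748474121094), 79.06216430664062)
```

arm_command:
  rows:
    - [[-0.01,0.002,0.03],[0,0,0]]
    - [[-0.01,0.002,0.1],[0,0,0]]
    - [[-0.01,0.002,0.2],[0,0,0]]
    - [[-0.01,0.002,0.3],[0,0,0]]
    - [[-0.01,0.002,0.4],[0,0,0]]

```text
clock: 14.55
position: [470.9, 390.0, 264.1]
ee_rot: [-0.19, 0.982, -0.0, -0.0]
contact_force: [-0.1, 1.2, -7.2]
gripper_width: 27.7
grasp_force: 60.9
```

arm_command:
  rows:
    - [[0,0,0.08],[0,0,0]]
    - [[0,0,0.15],[0,0,0]]
    - [[0,0,0.2],[0,0,0]]
    - [[0,0,0.23],[0,0,0]]
    - [[0,0,0.245],[0,0,0]]

```text
clock: 15.05
position: [471.0, 390.2, 203.7]
ee_rot: [-0.19, 0.982, -0.0, -0.0]
contact_force: [-0.6, 0.3, -6.1]
gripper_width: 27.4
grasp_force: 60.7
```

arm_command:
  rows:
    - [[0,0,0.01],[0,0,0]]
    - [[0,0,0.02],[0,0,0]]
    - [[0,0,0.03],[0,0,0]]
    - [[0,0,0.04],[0,0,0]]
    - [[0,0,0.05],[0,0,0]]

```text
clock: 15.55
position: [470.8, 390.4, 192.0]
ee_rot: [-0.191, 0.982, 0.0, 0.0]
contact_force: [-1.2, 0.4, -4.3]
gripper_width: 26.9
grasp_force: 60.8
```

arm_command:
  rows:
    - [[0,0,0.01],[0,0,0]]
    - [[0,0,0.02],[0,0,0]]
    - [[0,0,0.02],[0,0,0]]

```text
clock: 15.85
position: [471.1, 390.4, 187.1]
ee_rot: [-0.191, 0.982, 0.0, 0.0]
contact_force: [0.1, -0.2, -2.8]
gripper_width: 27.3
grasp_force: 61.1
```

arm_command:
  rows:
    - [[0,0,0.02],[0,0,0]]
    - [[0,0,0.045],[0,0,0]]
    - [[0,0,0.064],[0,0,0]]
    - [[0,0,0.064],[0,0,0]]
    - [[0,0,0.064],[0,0,0]]

```text
clock: 16.35
position: [470.9, 390.3, 170.6]
ee_rot: [-0.191, 0.982, -0.0, -0.0]
contact_force: [0.7, -0.1, -2.8]
gripper_width: 27.3
grasp_force: 61.1
```

arm_command:
  rows:
    - [[0.03,0,0],[0,0,0]]
    - [[0.09,0,0],[0,0,0]]
    - [[0.16,0,0],[0,0,0]]
    - [[0.25,0,0],[0,0,0]]
    - [[0.26,0,0],[0,0,0]]

```text
clock: 16.85
position: [408.3, 364.6, 171.2]
ee_rot: [-0.191, 0.982, -0.0, -0.001]
contact_force: [-0.0, 0.8, -2.4]
gripper_width: 27.5
grasp_force: 61.0
```

arm_command:
  rows:
    - [[0,0,-0.1],[0,0,0]]
    - [[0,0,-0.3],[0,0,0]]
    - [[0,0,-0.48],[0,0,0]]
    - [[0,0,-0.48],[0,0,0]]

```text
clock: 17.25
position: [413.4, 368.7, 299.5]
ee_rot: [-0.191, 0.982, 0.005, 0.007]
contact_force: [0.5, -0.1, -2.2]
gripper_width: 27.2
grasp_force: 61.4
```

Run:
```python
from h import *
np.set_printoptions(precision=2,suppress=True)
st=arm.read_state(); print({k:st[k] for k in("position","contact_force","joints")})
im,d,W=cloud("top"); np.savez("t6.npz",im=im,d=d,W=W); cv2.imwrite("pics/t6.png",im)
m=sel(W,(470,389),95,25,40); print("lid",m.sum(),cv2.minEnclosingCircle(W[m][:,:2].astype(np.float32)),np.median(W[m][:,2]))
P=W[m];A=np.c_[P[:,:2]-P[:,:2].mean(0),np.ones(len(P))];print("slope",np.linalg.lstsq(A,P[:,2],rcond=None)[0])
P=W[sel(W,(470,389),50,64,85)]; print("loop",len(P),P.mean(0),cv2.minAreaRect(P[:,:2].astype(np.float32)))
P=W[sel(W,(559,129),45,60,85)]; print("spindle",len(P),P.mean(0) if len(P) else 0)
for p in [(647,-148),(554,-124),(471,-129)]:
    P=W[sel(W,p,60,6,18)]; print("ring",len(P),cv2.minEnclosingCircle(P[:,:2].astype(np.float32)) if len(P) else 0)
print(mv([632,282.3,285],R.from_euler('z',-13.2,degrees=True)*R.from_quat([0,1,0,0])))
```

```text
{'position': array([413.42, 368.69, 299.48]), 'contact_force': array([ 0.47, -0.1 , -2.22]), 'joints': array([ 1.02,  0.21, -0.07,  0.  , -1.27, -2.21])}
lid 2517 ((469.39117431640625, 388.4148254394531), 74.08078002929688) 30.902331051533338
slope [-0.    0.   30.94]
loop 96 [470.16 385.85  74.68] ((469.27569580078125, 388.4130859375), (7.805673122406006, 70.39217376708984), 21.944700241088867)
spindle 43 [557.22 127.48  70.77]
ring 135 ((659.8026123046875, -136.59286499023438), 43.57991409301758)
ring 173 ((554.4031982421875, -124.7824478149414), 22.111900329589844)
ring 175 ((471.0857849121094, -129.29127502441406), 21.77025604248047)
(array([-0.69, -0.65,  0.04]), array([0. , 0. , 0.2]))
```

arm_command:
  rows:
    - [[-0.08,-0.08,0],[0,0,0.03]]
    - [[-0.23,-0.22,0],[0,0,0.07]]
    - [[-0.39,-0.37,0],[0,0,0.11]]
    - [[-0.55,-0.52,0],[0,0,0.155]]
    - [[-0.65,-0.61,0],[0,0,0.19]]

```text
clock: 17.8
position: [619.7, 284.0, 288.5]
ee_rot: [0.109, 0.994, -0.001, -0.001]
contact_force: [0.2, 0.6, -2.9]
gripper_width: 27.2
grasp_force: 61.0
```

arm_command:
  rows:
    - [[0,0,0],[0,0,0]]
    - [[0,0,0],[0,0,0]]

```text
clock: 18.0
position: [618.4, 284.4, 287.6]
ee_rot: [0.107, 0.994, -0.001, -0.002]
contact_force: [-0.4, -0.0, -2.2]
gripper_width: 27.2
grasp_force: 60.3
```

Run:
```python
from h import *
np.set_printoptions(precision=4,suppress=True)
st=arm.read_state(); print(st["position"],st["joints"])
print(mv([633.3,282.65,285],R.from_euler('z',-13.0,degrees=True)*R.from_quat([0,1,0,0])))
```

```text
[618.3673 284.3505 287.553 ] [ 0.6676  0.4574  0.2618 -0.001  -1.3803 -2.4531]
(array([-0.0598,  0.0061,  0.0099]), array([-0.0011, -0.0013,  0.0038]))
```

arm_command:
  rows:
    - [[-0.06,0.006,0],[0,0,0.004]]
    - [[-0.06,0.006,0.1],[0,0,0.004]]
    - [[-0.06,0.006,0.25],[0,0,0.004]]
    - [[-0.06,0.006,0.38],[0,0,0.004]]
    - [[-0.06,0.006,0.44],[0,0,0.004]]

```text
clock: 18.5
position: [629.6, 283.6, 176.3]
ee_rot: [0.112, 0.994, -0.002, -0.003]
contact_force: [-1.0, -0.2, -2.4]
gripper_width: 27.2
grasp_force: 60.1
```

arm_command:
  rows:
    - [[0,0,0.03],[0,0,0]]
    - [[0,0,0.06],[0,0,0]]
    - [[0,0,0.09],[0,0,0]]
    - [[0,0,0.115],[0,0,0]]
    - [[0,0,0.125],[0,0,0]]

```text
clock: 19.0
position: [633.1, 283.7, 149.3]
ee_rot: [0.113, 0.994, -0.0, -0.0]
contact_force: [0.5, 0.5, -2.5]
gripper_width: 27.7
grasp_force: 60.1
```

arm_command:
  rows:
    - [[0,0,0.003],[0,0,0]]
    - [[0,0,0.006],[0,0,0]]
    - [[0,0,0.006],[0,0,0]]

```text
clock: 19.3
position: [633.6, 283.7, 148.4]
ee_rot: [0.113, 0.994, 0.0, 0.0]
contact_force: [0.7, -0.8, -2.3]
gripper_width: 27.3
grasp_force: 60.1
```

arm_command:
  rows:
    - [[0,0,0.006],[0,0,0]]
    - [[0,0,0.012],[0,0,0]]
    - [[0,0,0.016],[0,0,0]]
    - [[0,0,0.016],[0,0,0]]

```text
clock: 19.7
position: [633.5, 283.7, 144.8]
ee_rot: [0.113, 0.994, 0.0, 0.0]
contact_force: [-1.3, -0.2, 0.4]
gripper_width: 27.4
grasp_force: 60.8
```

arm_command:
  rows:
    - [[0,0,0],[0,0,0]]
    - [[0,0,0],[0,0,0]]
    - [[0,0,0],[0,0,0]]
    - [[0,0,0],[0,0,0]]
  grip: 1

```text
clock: 20.1
position: [633.5, 283.7, 144.3]
ee_rot: [0.113, 0.994, 0.0, 0.0]
contact_force: [0.7, 0.2, -0.0]
gripper_width: 83.1
grasp_force: 0.0
```

arm_command:
  rows:
    - [[0,0,-0.15],[0,0,0]]
    - [[0,0,-0.3],[0,0,0]]
    - [[0,0,-0.48],[0,0,0]]
    - [[0,0,-0.65],[0,0,0]]
    - [[0,0,-0.7],[0,0,0]]

```text
clock: 20.6
position: [635.0, 284.1, 326.1]
ee_rot: [0.113, 0.994, 0.003, 0.005]
contact_force: [-0.2, -0.1, 0.4]
gripper_width: 85.8
grasp_force: 0.0
```

Run:
```python
from h import *
np.set_printoptions(precision=2,suppress=True)
st=arm.read_state(); print(st["position"],st["joints"])
im,d,W=cloud("wrist"); cv2.imwrite("pics/w7.png",im)
for nm,xy,r,z0,z1 in (("griptop",(630,284),30,178,196),("beam",(630,284),60,112,126)):
    P=W[sel(W,xy,r,z0,z1)]; print(nm,len(P),cv2.minAreaRect(P[:,:2].astype(np.float32)),np.median(P[:,2]))
P=W[sel(W,(559,129),45,60,85)]; print("spindle",len(P),P.mean(0) if len(P) else 0,cv2.minEnclosingCircle(P[:,:2].astype(np.float32)) if len(P) else 0)
imt,d,W=cloud("top"); cv2.imwrite("pics/t7.png",imt)
print([ (r["position"],round(r["score"],2)) for r in arm.spot_in("top","ring_1")])
cv2.imwrite("pics/t7b.png",cv2.resize(imt[90:300,100:400],(750,525)))
m=(W[...,2]>6)&(W[...,2]<18)&(W[...,0]>380)&(W[...,0]<760)&(W[...,1]<-60)&(W[...,1]>-300)
n,l,s,cc=cv2.connectedComponentsWithStats(m.astype(np.uint8))
for i in range(1,n):
    if s[i,4]>60: P=W[l==i]; print("comp",s[i,4],cc[i],cv2.minEnclosingCircle(P[:,:2].astype(np.float32)))
```

```text
[635.04 284.08 326.08] [ 0.65  0.47  0.37  0.   -1.46 -2.45]
griptop 528 ((632.6739501953125, 284.27911376953125), (26.273536682128906, 22.930370330810547), 77.53914642333984) 186.6579872198852
beam 1728 ((631.908447265625, 285.19000244140625), (95.23014068603516, 61.046241760253906), 74.83798217773438) 121.11940491124997
spindle 140 [558.11 129.87  70.35] ((558.015380859375, 127.7532958984375), 8.833582878112793)
[([339.4, 208.8], 0.69), ([329.3, 163.7], 0.65), ([334.3, 245.5], 0.48)]
comp 167 [330.48 159.76] ((682.0153198242188, -117.69500732421875), 22.048933029174805)
comp 175 [335.44 208.73] ((554.06396484375, -124.26739501953125), 21.79096794128418)
comp 173 [338.99 241.16] ((471.25537109375, -129.2303466796875), 21.58051872253418)
```

View pics/t7b.png

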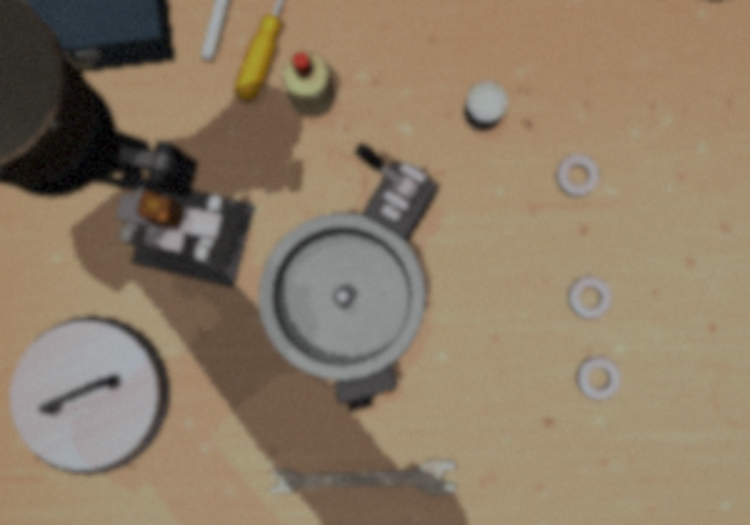

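The lifter hangs in the rack, the lid sits flat on the rest, and the far ring has been shifted (now at (577,175) in the crop); rings otherwise at (590,297) and (598,378); spindle visible at (344,296).

arm_command:
  rows:
    - [[-0.028,-0.827,0.16],[0,0,-0.072]]
    - [[-0.028,-0.827,0.16],[0,0,-0.072]]
    - [[-0.028,-0.827,0.16],[0,0,-0.072]]
    - [[-0.028,-0.827,0.16],[0,0,-0.072]]
    - [[-0.028,-0.827,0.16],[0,0,-0.072]]

```text
clock: 21.25
position: [590.8, 76.2, 275.6]
ee_rot: [0.002, 1.0, -0.001, -0.004]
contact_force: [0.8, -0.3, 0.1]
gripper_width: 85.5
grasp_force: 0.0
```

arm_command:
  rows:
    - [[0.16,-0.812,0.344],[0,0,0]]
    - [[0.16,-0.812,0.344],[0,0,0]]
    - [[0.16,-0.812,0.344],[0,0,0]]
    - [[0.16,-0.812,0.344],[0,0,0]]
    - [[0.16,-0.812,0.344],[0,0,0]]

```text
clock: 21.75
position: [550.6, -124.8, 188.9]
ee_rot: [0.001, 1.0, 0.0, -0.004]
contact_force: [0.2, 0.2, -0.2]
gripper_width: 85.4
grasp_force: 0.0
```

arm_command:
  rows:
    - [[0,0,0.2],[0,0,0]]
    - [[0,0,0.2],[0,0,0]]
    - [[0,0,0.2],[0,0,0]]
    - [[0,0,0.2],[0,0,0]]

```text
clock: 22.15
position: [555.2, -121.9, 144.5]
ee_rot: [-0.001, 1.0, -0.0, 0.001]
contact_force: [0.2, -0.1, 0.3]
gripper_width: 85.2
grasp_force: 0.0
```

```bash
cat >> h.py <<'E'
def rings(W,z0=6,z1=18,box=(380,800,-300,-60)):
    with np.errstate(all='ignore'):
        m=(W[...,2]>z0)&(W[...,2]<z1)&(W[...,0]>box[0])&(W[...,0]<box[1])&(W[...,1]>box[2])&(W[...,1]<box[3])
    n,l,s,cc=cv2.connectedComponentsWithStats(m.astype(np.uint8))
    for i in range(1,n):
        if s[i,4]>60:
            cs,_=cv2.findContours((l==i).astype(np.uint8),0,1); o=max(cs,key=cv2.contourArea)[:,0]; P=W[o[:,1],o[:,0]]
            print("comp",s[i,4],cc[i].round(),"mec",cv2.minEnclosingCircle(W[l==i][:,:2].astype(np.float32)),"fit",circ(P),"z",np.median(W[l==i][:,2]))
E
python3 - <<'E'
from h import *
np.set_printoptions(precision=1,suppress=True)
st=arm.read_state(); print(st["position"],st["joints"])
im,d,W=cloud("wrist"); cv2.imwrite("pics/w8.png",cv2.resize(im,(640,480))); rings(W)
E
```

```text
[ 555.2 -121.9  144.5] [ 0.1  0.4 -0.3  0.  -0.9 -1.6]
comp 1239 [250. 101.] mec ((472.40167236328125, -130.8586883544922), 21.809192657470703) fit [ 472.4 -130.7   21.2] z 12.642324263330693
comp 1011 [256. 183.] mec ((555.031982421875, -125.76378631591797), 21.89048194885254) fit [ 554.7 -125.8   21.2] z 12.597671243283742
comp 829 [261. 287.] mec ((682.669189453125, -119.92158508300781), 22.218433380126953) fit [ 682.5 -119.3   21.2] z 12.496592371454597
```

View pics/w8.png

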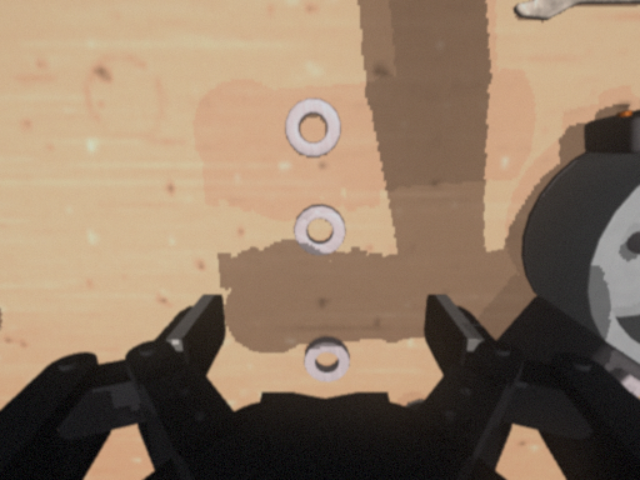

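Rings appear at (313,128), (320,230), (327,360) in the view; the middle one is almost below the tool. Grasp it.

arm_command:
  rows:
    - [[0.002,-0.014,0.18],[0,0,0]]
    - [[0.002,-0.014,0.36],[0,0,0]]
    - [[0.002,-0.014,0.48],[0,0,0]]
    - [[0.002,-0.014,0.54],[0,0,0]]
    - [[0.002,-0.014,0.58],[0,0,0]]

```text
clock: 22.7
position: [554.2, -125.3, -2.0]
ee_rot: [-0.001, 1.0, -0.0, 0.0]
contact_force: [-0.4, -0.3, 0.1]
gripper_width: 85.2
grasp_force: 0.0
```

arm_command:
  rows:
    - [[0,0,0],[0,0,0]]
    - [[0,0,0],[0,0,0]]

```text
clock: 22.9
position: [554.7, -125.7, -0.5]
ee_rot: [-0.0, 1.0, -0.0, 0.001]
contact_force: [0.4, -0.5, 0.5]
gripper_width: 85.2
grasp_force: 0.0
```

arm_command:
  rows:
    - [[0,0,0],[0,0,0]]
    - [[0,0,0],[0,0,0]]
    - [[0,0,0],[0,0,0]]
    - [[0,0,0],[0,0,0]]
  grip: 0

```text
clock: 23.3
position: [553.9, -126.0, -0.5]
ee_rot: [-0.0, 1.0, -0.0, 0.001]
contact_force: [-1.7, 0.3, 5.3]
gripper_width: 41.4
grasp_force: 59.7
```

arm_command:
  rows:
    - [[0,0,0],[0,0,0]]
    - [[0,0,-0.05],[0,0,0]]
    - [[0,0,-0.15],[0,0,0]]
    - [[0,0,-0.3],[0,0,0]]
    - [[0,0,-0.5],[0,0,0]]

```text
clock: 23.8
position: [551.6, -125.9, 123.2]
ee_rot: [0.0, 1.0, 0.0, -0.002]
contact_force: [0.5, -0.2, -0.3]
gripper_width: 41.2
grasp_force: 60.8
```

arm_command:
  rows:
    - [[0,0,-0.06],[0,0,0]]
    - [[0,0,-0.06],[0,0,0]]

```text
clock: 24.0
position: [555.3, -126.0, 142.4]
ee_rot: [-0.0, 1.0, 0.0, 0.004]
contact_force: [0.2, 0.4, -0.6]
gripper_width: 41.1
grasp_force: 60.8
```

Run:
```python
from h import *
np.set_printoptions(precision=2,suppress=True)
st=arm.read_state(); p=st["position"]; print({k:st[k] for k in("position","contact_force","gripper_width","grasp_force")})
im,d,W=cloud("wrist"); cv2.imwrite("pics/w9.png",cv2.resize(im[60:384,120:400],(640,740))[:600])
# points near the tip
Q=(W-p); m=(np.abs(Q[...,0])<26)&(np.abs(Q[...,1])<16)&(Q[...,2]>-10)&(Q[...,2]<30); P=Q[m]; print(len(P))
ys,xs=np.where(m); print(xs.min(),xs.max(),ys.min(),ys.max()) if len(xs) else 0
h=np.histogram(P[:,2],bins=np.arange(-10,31,3)); print(h[0])
```

```text
{'position': array([ 555.3 , -125.98,  142.38]), 'contact_force': array([ 0.17,  0.41, -0.56]), 'gripper_width': 41.1137304987284, 'grasp_force': 60.82575682550669}
3411
229 289 208 286
[   0    0    4  135  216  246 2561  249    0    0    0    0    0]
```

View pics/w9.png

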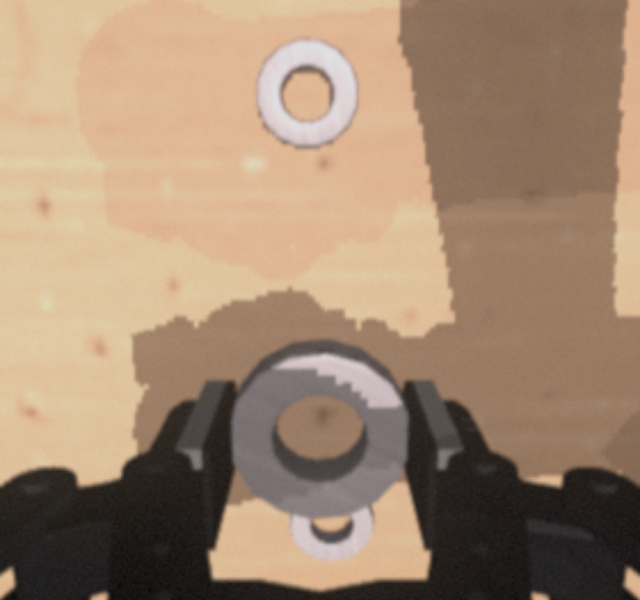

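arm_command:
  rows:
    - [[0,0.1,-0.1],[0,0,0]]
    - [[0,0.2,-0.232],[0,0,0]]
    - [[0,0.4,-0.232],[0,0,0]]

```text
clock: 24.35
position: [555.1, -26.6, 198.9]
ee_rot: [0.001, 1.0, -0.0, 0.003]
contact_force: [1.1, 0.3, -0.8]
gripper_width: 41.1
grasp_force: 60.9
```

arm_command:
  rows:
    - [[-0.03,0.18,0],[0,0,0]]
    - [[-0.06,0.36,0],[0,0,0]]
    - [[-0.09,0.52,0],[0,0,0]]
    - [[-0.1,0.61,0],[0,0,0]]
    - [[-0.1,0.616,0],[0,0,0]]

```text
clock: 24.85
position: [577.6, 130.6, 193.7]
ee_rot: [-0.002, 1.0, -0.001, -0.002]
contact_force: [-0.1, -0.7, -0.9]
gripper_width: 41.3
grasp_force: 60.9
```

arm_command:
  rows:
    - [[0,0,0],[0,0,0]]
    - [[0,0,0],[0,0,0]]

```text
clock: 25.05
position: [577.6, 127.1, 195.0]
ee_rot: [0.0, 1.0, -0.0, -0.001]
contact_force: [0.2, 0.2, 0.0]
gripper_width: 41.3
grasp_force: 60.9
```

```bash
cat >> h.py <<'E'
def inhand(W,p,lo=4,hi=16):
    Q=W-p; m=(np.abs(Q[...,0])<28)&(np.abs(Q[...,1])<18)&(Q[...,2]>lo)&(Q[...,2]<hi); P=Q[m]
    zt=np.percentile(P[:,2],60); m&=np.abs(Q[...,2]-zt)<1.5
    A=np.c_[Q[m][:,:2],np.ones(m.sum())]; sl=np.linalg.lstsq(A,Q[m][:,2],rcond=None)[0]
    # bore: hole of the mask
    cs,hi_=cv2.findContours(m.astype(np.uint8),cv2.RETR_CCOMP,1); k=[c for c,h in zip(cs,hi_[0]) if h[3]>=0]
    b=max(k,key=cv2.contourArea)[:,0] if k else None
    print("top z rel",zt,"slope",sl,"mid x",(Q[m][:,0].max()+Q[m][:,0].min())/2,"bore",circ(Q[b[:,1],b[:,0]]) if b is not None else None)
E
python3 - <<'E'
from h import *
np.set_printoptions(precision=3,suppress=True)
st=arm.read_state(); p=st["position"]; print(p)
im,d,W=cloud("wrist"); cv2.imwrite("pics/w10.png",im); inhand(W,p)
P=W[sel(W,(559,129),30,50,85)]; T=P[P[:,2]>69]; print("spindle",len(P),P.mean(0),"top",len(T),T.mean(0),cv2.minEnclosingCircle(P[:,:2].astype(np.float32)))
m=sel(W,(559,129),95,80,92); cs,_=cv2.findContours(m.astype(np.uint8),cv2.RETR_LIST,1)
for k in sorted(cs,key=len)[-3:]:
    P=W[k[:,0,1],k[:,0,0]]; P=P[np.isfinite(P).all(1)]; print("rim",len(k),circ(P))
E
```

```text
[577.636 127.093 195.045]
top z rel 13.163201914589735 slope [-0.004  0.    13.12 ] mid x 1.298782908948965 bore [ 1.293 -0.015 11.292]
spindle 271 [557.036 126.676  70.75 ] top 216 [557.944 126.625  72.898] ((558.51123046875, 126.52203369140625), 8.954202651977539)
rim 16 [ -7004.736 -12896.955  15032.455]
rim 80 [631.571 127.061  11.961]
rim 752 [554.766 126.224  73.546]
```

arm_command:
  rows:
    - [[0.083,-0.001,0.1],[0,0,0]]
    - [[0.083,-0.001,0.2],[0,0,0]]
    - [[0.083,-0.001,0.32],[0,0,0]]
    - [[0.083,-0.001,0.42],[0,0,0]]
    - [[0.083,-0.001,0.45],[0,0,0]]

```text
clock: 25.6
position: [555.7, 125.8, 80.9]
ee_rot: [0.001, 1.0, -0.001, -0.003]
contact_force: [0.5, 0.4, -0.9]
gripper_width: 40.9
grasp_force: 60.9
```

arm_command:
  rows:
    - [[0,0,0.01],[0,0,0]]
    - [[0,0,0.025],[0,0,0]]
    - [[0,0,0.04],[0,0,0]]
    - [[0,0,0.055],[0,0,0]]
    - [[0,0,0.07],[0,0,0]]

```text
clock: 26.1
position: [557.9, 128.0, 66.4]
ee_rot: [-0.0, 1.0, 0.0, 0.001]
contact_force: [-0.4, 0.5, -0.0]
gripper_width: 41.4
grasp_force: 60.9
```

arm_command:
  rows:
    - [[0,0,0.03],[0,0,0]]
    - [[0,0,0.06],[0,0,0]]
    - [[0,0,0.09],[0,0,0]]
    - [[0,0,0.12],[0,0,0]]
    - [[0,0,0.12],[0,0,0]]

```text
clock: 26.6
position: [556.7, 127.4, 34.5]
ee_rot: [0.0, 1.0, -0.001, -0.001]
contact_force: [-0.3, 0.5, -0.7]
gripper_width: 41.6
grasp_force: 60.9
```

arm_command:
  rows:
    - [[0,0,0.008],[0,0,0]]
    - [[0,0,0.014],[0,0,0]]
    - [[0,0,0.014],[0,0,0]]

```text
clock: 26.9
position: [557.6, 127.9, 32.6]
ee_rot: [-0.0, 1.0, 0.0, 0.0]
contact_force: [0.7, -0.6, 0.3]
gripper_width: 41.2
grasp_force: 60.9
```

arm_command:
  rows:
    - [[0,0,0],[0,0,0]]
    - [[0,0,0],[0,0,0]]
    - [[0,0,0],[0,0,0]]
  grip: 0.66

```text
clock: 27.2
position: [557.8, 127.9, 32.9]
ee_rot: [-0.0, 1.0, 0.0, 0.0]
contact_force: [0.6, -0.5, -0.2]
gripper_width: 56.3
grasp_force: 0.0
```

arm_command:
  rows:
    - [[0,0,-0.04],[0,0,0]]
    - [[0,0,-0.16],[0,0,0]]
    - [[0,0,-0.35],[0,0,0]]
    - [[0,0,-0.5],[0,0,0]]

```text
clock: 27.6
position: [558.1, 127.9, 160.7]
ee_rot: [-0.0, 1.0, 0.0, 0.001]
contact_force: [0.6, 0.2, -0.1]
gripper_width: 56.4
grasp_force: 0.0
```

arm_command:
  rows:
    - [[0,0,0],[0,0,0]]
    - [[0,0,0],[0,0,0]]
  grip: 1

```text
clock: 27.8
position: [557.8, 128.1, 159.3]
ee_rot: [0.0, 1.0, 0.001, 0.001]
contact_force: [-0.2, -0.2, -0.6]
gripper_width: 82.3
grasp_force: 0.0
```

arm_command:
  rows:
    - [[0.055,-0.17,0],[0,0,0]]
    - [[0.115,-0.345,0],[0,0,0]]
    - [[0.172,-0.516,0],[0,0,0]]
    - [[0.23,-0.69,0],[0,0,0]]
    - [[0.29,-0.87,0],[0,0,0]]

```text
clock: 28.3
position: [483.2, -91.1, 156.3]
ee_rot: [-0.0, 1.0, -0.0, -0.002]
contact_force: [0.8, 0.3, 0.8]
gripper_width: 86.0
grasp_force: 0.0
```

arm_command:
  rows:
    - [[0.052,-0.16,0.1],[0,0,0]]
    - [[0.052,-0.16,0.25],[0,0,0]]
    - [[0.052,-0.16,0.25],[0,0,0]]
    - [[0.052,-0.16,0.25],[0,0,0]]

```text
clock: 28.7
position: [471.7, -129.7, 94.6]
ee_rot: [-0.0, 1.0, -0.0, -0.001]
contact_force: [0.4, 0.9, 0.6]
gripper_width: 85.1
grasp_force: 0.0
```

Run:
```python
from h import *
np.set_printoptions(precision=2,suppress=True)
st=arm.read_state(); p=st["position"]; print(p)
im,d,W=cloud("wrist"); rings(W); 
im,d,W=cloud("top"); cv2.imwrite("pics/t11.png",im); P=W[sel(W,(557,127.5),40,36,50)]; print("ring in oven",len(P),cv2.minEnclosingCircle(P[:,:2].astype(np.float32)) if len(P) else 0,np.median(P[:,2]) if len(P) else 0)
rings(W)
```

```text
[ 471.71 -129.73   94.55]
comp 1466 [258. 198.] mec ((473.39263916015625, -130.7066650390625), 21.79220962524414) fit [ 473.11 -130.6    21.22] z 13.27533400626254
ring in oven 178 ((558.0819702148438, 129.057861328125), 21.849214553833008) 40.79405226927577
comp 162 [330. 160.] mec ((681.4830932617188, -118.06786346435547), 21.71026611328125) fit [ 681.53 -117.65   20.33] z 11.03103364743913
```

arm_command:
  rows:
    - [[-0.01,-0.004,0.12],[0,0,0]]
    - [[-0.01,-0.004,0.24],[0,0,0]]
    - [[-0.01,-0.004,0.33],[0,0,0]]
    - [[-0.01,-0.004,0.38],[0,0,0]]
    - [[-0.01,-0.004,0.38],[0,0,0]]

```text
clock: 29.3
position: [475.0, -129.8, -0.3]
ee_rot: [-0.001, 1.0, -0.0, -0.001]
contact_force: [0.1, -0.0, -0.2]
gripper_width: 85.7
grasp_force: 0.0
```

arm_command:
  rows:
    - [[0,0,0],[0,0,0]]
    - [[0,0,0],[0,0,0]]
    - [[0,0,0],[0,0,0]]
    - [[0,0,0],[0,0,0]]
    - [[0,0,0],[0,0,0]]
  grip: 0

```text
clock: 29.8
position: [475.7, -130.5, 1.9]
ee_rot: [-0.001, 1.0, -0.0, 0.001]
contact_force: [-1.3, 2.0, 8.4]
gripper_width: 41.5
grasp_force: 59.4
```

arm_command:
  rows:
    - [[0,0,-0.05],[0,0,0]]
    - [[0,0,-0.2],[0,0,0]]
    - [[0,0,-0.4],[0,0,0]]
    - [[0,0,-0.6],[0,0,0]]
    - [[0,0,-0.76],[0,0,0]]

```text
clock: 30.3
position: [474.9, -130.8, 193.9]
ee_rot: [-0.0, 1.0, -0.0, 0.002]
contact_force: [0.5, 0.8, -1.4]
gripper_width: 40.8
grasp_force: 60.8
```

arm_command:
  rows:
    - [[-0.05,0.15,0],[0,0,0]]
    - [[-0.1,0.3,0],[0,0,0]]
    - [[-0.16,0.46,0],[0,0,0]]
    - [[-0.22,0.64,0],[0,0,0]]
    - [[-0.28,0.82,0],[0,0,0]]

```text
clock: 30.8
position: [544.6, 75.9, 190.9]
ee_rot: [0.0, 1.0, 0.0, 0.001]
contact_force: [1.0, 0.3, -0.5]
gripper_width: 40.5
grasp_force: 60.8
```

arm_command:
  rows:
    - [[-0.06,0.14,0],[0,0,0]]
    - [[-0.07,0.2,0],[0,0,0]]
    - [[-0.07,0.21,0],[0,0,0]]
    - [[-0.07,0.21,0],[0,0,0]]

```text
clock: 31.2
position: [561.4, 126.6, 190.1]
ee_rot: [-0.0, 1.0, -0.0, -0.0]
contact_force: [-0.5, 0.2, -0.9]
gripper_width: 41.0
grasp_force: 60.8
```

Run:
```python
from h import *
np.set_printoptions(precision=3,suppress=True)
st=arm.read_state(); p=st["position"]; print(p)
im,d,W=cloud("wrist"); cv2.imwrite("pics/w12.png",im); inhand(W,p)
P=W[sel(W,(559,129),14,60,85)]; print("spindle",len(P),cv2.minEnclosingCircle(P[:,:2].astype(np.float32)) if len(P) else 0)
```

```text
[561.402 126.557 190.079]
top z rel 10.453974802672956 slope [-0.003  0.001 10.368] mid x -3.236068951972129 bore [-3.583 -0.455 11.287]
spindle 255 ((558.1261596679688, 126.19733428955078), 8.977056503295898)
```

arm_command:
  rows:
    - [[-0.002,0.004,0.1],[0,0,0]]
    - [[-0.002,0.004,0.22],[0,0,0]]
    - [[-0.002,0.004,0.34],[0,0,0]]
    - [[-0.002,0.004,0.41],[0,0,0]]
    - [[-0.002,0.004,0.43],[0,0,0]]

```text
clock: 31.75
position: [560.9, 125.6, 80.7]
ee_rot: [0.001, 1.0, -0.001, -0.002]
contact_force: [0.9, -0.1, -0.7]
gripper_width: 40.5
grasp_force: 60.8
```

arm_command:
  rows:
    - [[0,0,0.02],[0,0,0]]
    - [[0,0,0.035],[0,0,0]]
    - [[0,0,0.05],[0,0,0]]
    - [[0,0,0.065],[0,0,0]]
    - [[0,0,0.08],[0,0,0]]

```text
clock: 32.25
position: [562.8, 128.0, 62.8]
ee_rot: [-0.0, 1.0, 0.0, 0.0]
contact_force: [0.7, -0.2, -1.3]
gripper_width: 40.7
grasp_force: 60.8
```

arm_command:
  rows:
    - [[0,0,0.02],[0,0,0]]
    - [[0,0,0.035],[0,0,0]]
    - [[0,0,0.05],[0,0,0]]
    - [[0,0,0.06],[0,0,0]]
    - [[0,0,0.064],[0,0,0]]

```text
clock: 32.75
position: [562.4, 127.8, 46.2]
ee_rot: [-0.0, 1.0, -0.0, -0.0]
contact_force: [-0.5, -0.0, -0.8]
gripper_width: 40.8
grasp_force: 60.8
```

arm_command:
  rows:
    - [[0,0,0],[0,0,0]]
    - [[0,0,0],[0,0,0]]
    - [[0,0,0],[0,0,0]]
  grip: 0.66

```text
clock: 33.05
position: [562.8, 128.0, 46.9]
ee_rot: [-0.0, 1.0, 0.0, 0.0]
contact_force: [0.3, 0.9, 0.1]
gripper_width: 56.3
grasp_force: 0.0
```

arm_command:
  rows:
    - [[0,0,-0.04],[0,0,0]]
    - [[0,0,-0.16],[0,0,0]]
    - [[0,0,-0.35],[0,0,0]]
    - [[0,0,-0.55],[0,0,0]]
    - [[0,0,-0.6],[0,0,0]]

```text
clock: 33.55
position: [565.8, 128.8, 204.4]
ee_rot: [-0.001, 1.0, 0.002, 0.006]
contact_force: [1.2, 0.4, 0.7]
gripper_width: 56.3
grasp_force: 0.0
```

arm_command:
  rows:
    - [[-0.05,-0.16,0],[0,0,0]]
    - [[-0.12,-0.34,0],[0,0,0]]
    - [[-0.2,-0.52,0],[0,0,0]]
    - [[-0.3,-0.7,0],[0,0,0]]
    - [[-0.39,-0.86,0.05],[0,0,0]]
  grip: 1

```text
clock: 34.05
position: [662.0, -89.2, 187.0]
ee_rot: [-0.0, 1.0, -0.0, 0.003]
contact_force: [0.5, 1.0, 0.0]
gripper_width: 85.2
grasp_force: 0.0
```

arm_command:
  rows:
    - [[-0.092,-0.13,0.1],[0,0,0]]
    - [[-0.092,-0.13,0.27],[0,0,0]]
    - [[-0.092,-0.13,0.35],[0,0,0]]
    - [[-0.092,-0.13,0.35],[0,0,0]]
    - [[-0.092,-0.13,0.35],[0,0,0]]

```text
clock: 34.55
position: [683.7, -119.8, 97.6]
ee_rot: [-0.0, 1.0, -0.0, 0.001]
contact_force: [0.3, 1.0, 0.8]
gripper_width: 85.5
grasp_force: 0.0
```

Run:
```python
from h import *
np.set_printoptions(precision=2,suppress=True)
st=arm.read_state(); p=st["position"]; print(p)
im,d,W=cloud("wrist"); rings(W); 
im,d,W=cloud("top"); cv2.imwrite("pics/t13.png",im); P=W[sel(W,(557,127.5),40,46,62)]; print("ring in oven",len(P),cv2.minEnclosingCircle(P[:,:2].astype(np.float32)) if len(P) else 0,np.median(P[:,2]) if len(P) else 0)
rings(W)
```

```text
[ 683.71 -119.78   97.61]
comp 1431 [260. 195.] mec ((683.7582397460938, -119.22406005859375), 21.955163955688477) fit [ 683.39 -119.23   21.25] z 13.434702457583825
ring in oven 185 ((557.88671875, 128.8862762451172), 21.799827575683594) 52.541433701612846
comp 148 [330. 160.] mec ((681.42138671875, -117.74984741210938), 21.596345901489258) fit [ 680.07 -117.6    19.67] z 11.02858650399969
```

arm_command:
  rows:
    - [[0,0.002,0.12],[0,0,0]]
    - [[0,0.002,0.24],[0,0,0]]
    - [[0,0.002,0.33],[0,0,0]]
    - [[0,0.002,0.39],[0,0,0]]
    - [[0,0.002,0.39],[0,0,0]]

```text
clock: 35.15
position: [682.5, -118.8, -1.8]
ee_rot: [-0.0, 1.0, 0.0, -0.001]
contact_force: [0.0, 0.4, 0.1]
gripper_width: 85.7
grasp_force: 0.0
```

arm_command:
  rows:
    - [[0,0,0],[0,0,0]]
    - [[0,0,0],[0,0,0]]
    - [[0,0,0],[0,0,0]]
    - [[0,0,0],[0,0,0]]
    - [[0,0,0],[0,0,0]]
  grip: 0

```text
clock: 35.65
position: [684.6, -119.2, 1.4]
ee_rot: [-0.0, 1.0, -0.0, 0.002]
contact_force: [-1.6, -0.2, 4.8]
gripper_width: 40.8
grasp_force: 60.8
```

arm_command:
  rows:
    - [[0,0,-0.05],[0,0,0]]
    - [[0,0,-0.2],[0,0,0]]
    - [[0,0,-0.4],[0,0,0]]
    - [[0,0,-0.6],[0,0,0]]
    - [[0,0,-0.78],[0,0,0]]

```text
clock: 36.15
position: [683.0, -119.3, 197.6]
ee_rot: [-0.0, 1.0, -0.0, 0.001]
contact_force: [0.9, -0.6, 0.6]
gripper_width: 41.0
grasp_force: 60.8
```

arm_command:
  rows:
    - [[0.07,0.15,0],[0,0,0]]
    - [[0.15,0.3,0],[0,0,0]]
    - [[0.24,0.46,0],[0,0,0]]
    - [[0.33,0.64,0],[0,0,0]]
    - [[0.41,0.82,0],[0,0,0]]

```text
clock: 36.65
position: [579.1, 87.0, 194.8]
ee_rot: [0.0, 1.0, 0.0, 0.0]
contact_force: [1.2, 0.4, -0.5]
gripper_width: 41.1
grasp_force: 60.7
```

arm_command:
  rows:
    - [[0.05,0.1,0],[0,0,0]]
    - [[0.07,0.165,0],[0,0,0]]
    - [[0.07,0.17,0],[0,0,0]]
    - [[0.07,0.17,0],[0,0,0]]

```text
clock: 37.05
position: [562.9, 128.4, 194.6]
ee_rot: [-0.0, 1.0, 0.0, 0.0]
contact_force: [0.3, 0.7, -1.7]
gripper_width: 40.6
grasp_force: 60.8
```

Run:
```python
from h import *
np.set_printoptions(precision=3,suppress=True)
st=arm.read_state(); p=st["position"]; print(p)
im,d,W=cloud("wrist"); cv2.imwrite("pics/w14.png",im); inhand(W,p)
P=W[sel(W,(559,129),14,62,85)]; print("spindle",len(P),cv2.minEnclosingCircle(P[:,:2].astype(np.float32)) if len(P) else 0)
```

```text
[562.929 128.447 194.559]
top z rel 10.773798897392505 slope [-0.002  0.001 10.706] mid x -0.8431404017633781 bore [-0.941 -0.375 11.271]
spindle 239 ((558.3580932617188, 126.21224212646484), 8.91659927368164)
```

arm_command:
  rows:
    - [[0.012,-0.002,0.1],[0,0,0]]
    - [[0.012,-0.002,0.22],[0,0,0]]
    - [[0.012,-0.002,0.34],[0,0,0]]
    - [[0.012,-0.002,0.42],[0,0,0]]
    - [[0.012,-0.002,0.45],[0,0,0]]

```text
clock: 37.6
position: [559.1, 126.0, 79.2]
ee_rot: [0.001, 1.0, -0.001, -0.002]
contact_force: [0.2, -0.4, -0.2]
gripper_width: 40.8
grasp_force: 60.8
```

arm_command:
  rows:
    - [[0,0,0.02],[0,0,0]]
    - [[0,0,0.04],[0,0,0]]
    - [[0,0,0.06],[0,0,0]]
    - [[0,0,0.08],[0,0,0]]
    - [[0,0,0.1],[0,0,0]]

```text
clock: 38.1
position: [560.3, 128.0, 56.7]
ee_rot: [-0.0, 1.0, 0.0, 0.0]
contact_force: [-0.1, -0.3, -0.0]
gripper_width: 41.0
grasp_force: 60.8
```

arm_command:
  rows:
    - [[0,0,0],[0,0,0]]
    - [[0,0,0],[0,0,0]]

```text
clock: 38.3
position: [560.1, 127.9, 56.6]
ee_rot: [-0.0, 1.0, -0.0, 0.0]
contact_force: [-0.1, -0.1, -0.8]
gripper_width: 41.3
grasp_force: 60.8
```

arm_command:
  rows:
    - [[0,0,0],[0,0,0]]
    - [[0,0,0],[0,0,0]]
    - [[0,0,0],[0,0,0]]
  grip: 0.66

```text
clock: 38.6
position: [560.3, 128.0, 56.9]
ee_rot: [-0.0, 1.0, 0.0, 0.0]
contact_force: [-0.4, -1.1, -0.4]
gripper_width: 56.7
grasp_force: 0.0
```

arm_command:
  rows:
    - [[0,0,-0.04],[0,0,0]]
    - [[0,0,-0.16],[0,0,0]]
    - [[0,0,-0.35],[0,0,0]]
    - [[0,0,-0.55],[0,0,0]]
    - [[0,0,-0.75],[0,0,0]]

```text
clock: 39.1
position: [559.7, 127.6, 247.0]
ee_rot: [-0.0, 1.0, 0.0, 0.0]
contact_force: [1.6, 0.6, -0.1]
gripper_width: 56.4
grasp_force: 0.0
```

arm_command:
  rows:
    - [[-0.06,0.12,-0.15],[0,0,0.02]]
    - [[-0.12,0.25,-0.25],[0,0,0.04]]
    - [[-0.2,0.42,-0.25],[0,0,0.06]]
    - [[-0.294,0.6,-0.25],[0,0,0.072]]
    - [[-0.294,0.623,-0.25],[0,0,0.072]]
  grip: 1

```text
clock: 39.6
position: [634.5, 287.7, 304.3]
ee_rot: [0.112, 0.994, -0.0, -0.001]
contact_force: [-0.0, 0.2, -2.3]
gripper_width: 85.3
grasp_force: 0.0
```

arm_command:
  rows:
    - [[0,0,0],[0,0,0]]
    - [[0,0,0],[0,0,0]]
    - [[0,0,0],[0,0,0]]

```text
clock: 39.9
position: [633.2, 282.3, 307.9]
ee_rot: [0.113, 0.994, 0.0, 0.001]
contact_force: [-0.1, -0.7, -0.7]
gripper_width: 85.6
grasp_force: 0.0
```

Run:
```python
from h import *
np.set_printoptions(precision=2,suppress=True)
st=arm.read_state(); print(st["position"],st["joints"])
im,d,W=cloud("wrist"); cv2.imwrite("pics/w15.png",im)
for nm,xy,r,z0,z1 in (("griptop",(630,284),30,178,196),("beam",(630,284),60,112,126)):
    P=W[sel(W,xy,r,z0,z1)]; print(nm,len(P),cv2.minAreaRect(P[:,:2].astype(np.float32)),np.median(P[:,2]))
imt,d,W=cloud("top"); cv2.imwrite("pics/t15.png",imt); P=W[sel(W,(557,127.5),40,58,71)]; print("stack",len(P),cv2.minEnclosingCircle(P[:,:2].astype(np.float32)),np.median(P[:,2])); A=np.c_[P[:,:2]-P[:,:2].mean(0),np.ones(len(P))];print("slope",np.linalg.lstsq(A,P[:,2],rcond=None)[0])
m=sel(W,(470,389),95,25,40); print("lid",m.sum(),cv2.minEnclosingCircle(W[m][:,:2].astype(np.float32)))
P=W[sel(W,(559,129),95,80,92)]; print("rim",len(P),cv2.minEnclosingCircle(P[:,:2].astype(np.float32)))
P=W[sel(W,(665,85),50,130,200)]; print("lever",len(P),P[:,2].max() if len(P) else 0,P.mean(0) if len(P) else 0)
print(mv([633.5,283.6,145],R.from_euler('z',-13.0,degrees=True)*R.from_quat([0,1,0,0])))
```

```text
[633.25 282.31 307.89] [ 0.65  0.47  0.33  0.   -1.43 -2.45]
griptop 602 ((632.9696655273438, 284.42132568359375), (26.911334991455078, 22.965688705444336), 76.47064971923828) 186.87043167836308
beam 1928 ((632.1040649414062, 284.3485107421875), (96.25700378417969, 61.19340515136719), 74.8580551147461) 121.54613852102514
stack 212 ((558.4264526367188, 129.2010955810547), 21.812664031982422) 65.12048072876831
slope [ 0.    0.   65.03]
lid 2677 ((469.6649169921875, 388.4286193847656), 74.10017395019531)
rim 1176 ((564.35498046875, 123.91975402832031), 87.30570220947266)
lever 126 180.75395138883482 [667.96  88.34 157.42]
(array([0.  , 0.  , 0.65]), array([ 0.,  0., -0.]))
```

arm_command:
  rows:
    - [[0,0.006,0.18],[0,0,0]]
    - [[0,0.006,0.36],[0,0,0]]
    - [[0,0.006,0.5],[0,0,0]]
    - [[0,0.006,0.6],[0,0,0]]
    - [[0,0.006,0.654],[0,0,0]]

```text
clock: 40.5
position: [632.8, 283.6, 140.8]
ee_rot: [0.113, 0.994, -0.001, -0.002]
contact_force: [0.5, 0.9, -0.2]
gripper_width: 85.4
grasp_force: 0.0
```

arm_command:
  rows:
    - [[0,0,0],[0,0,0]]
    - [[0,0,0],[0,0,0]]

```text
clock: 40.7
position: [634.8, 285.2, 144.8]
ee_rot: [0.113, 0.994, 0.001, 0.001]
contact_force: [0.3, 0.8, 0.8]
gripper_width: 85.5
grasp_force: 0.0
```

arm_command:
  rows:
    - [[0,0,0],[0,0,0]]
    - [[0,0,0],[0,0,0]]
    - [[0,0,0],[0,0,0]]
    - [[0,0,0],[0,0,0]]
    - [[0,0,0],[0,0,0]]
  grip: 0

```text
clock: 41.2
position: [634.2, 285.0, 143.9]
ee_rot: [0.113, 0.994, 0.0, 0.0]
contact_force: [0.6, -1.2, 3.0]
gripper_width: 27.5
grasp_force: 59.9
```

arm_command:
  rows:
    - [[0,0,0],[0,0,0]]
    - [[0,0,0],[0,0,0]]

```text
clock: 41.4
position: [634.2, 285.1, 143.9]
ee_rot: [0.113, 0.994, 0.0, 0.0]
contact_force: [-0.7, -1.1, 4.5]
gripper_width: 27.3
grasp_force: 59.9
```

arm_command:
  rows:
    - [[0,0,-0.05],[0,0,0]]
    - [[0,0,-0.2],[0,0,0]]
    - [[0,0,-0.4],[0,0,0]]
    - [[0,0,-0.584],[0,0,0]]
    - [[0,0,-0.584],[0,0,0]]

```text
clock: 41.9
position: [636.7, 286.2, 298.2]
ee_rot: [0.113, 0.994, 0.004, 0.007]
contact_force: [0.4, 1.0, -1.5]
gripper_width: 27.2
grasp_force: 60.0
```

arm_command:
  rows:
    - [[0.15,0.02,0],[0,0,-0.035]]
    - [[0.33,0.043,0],[0,0,-0.075]]
    - [[0.52,0.07,0],[0,0,-0.115]]
    - [[0.71,0.095,0],[0,0,-0.155]]
    - [[0.88,0.118,0],[0,0,-0.19]]

```text
clock: 42.4
position: [423.4, 363.2, 287.9]
ee_rot: [-0.187, 0.982, -0.0, -0.001]
contact_force: [-1.1, 0.8, -3.4]
gripper_width: 27.1
grasp_force: 59.7
```

arm_command:
  rows:
    - [[0,0,0],[0,0,0]]
    - [[0,0,0],[0,0,0]]
    - [[0,0,0],[0,0,0]]

```text
clock: 42.7
position: [426.2, 362.9, 288.5]
ee_rot: [-0.184, 0.983, -0.0, -0.0]
contact_force: [0.3, -0.0, -3.1]
gripper_width: 27.3
grasp_force: 60.2
```

Run:
```python
from h import *
np.set_printoptions(precision=4,suppress=True)
st=arm.read_state(); print(st["position"],st["contact_force"],st["gripper_width"])
T=R.from_euler('z',22.0,degrees=True)*R.from_quat([0,1,0,0])
print(mv([413,367,st["position"][2]],T))
im,d,W=cloud("top"); 
P=W[sel(W,(470,389),50,64,85)]; print("loop",len(P),cv2.minAreaRect(P[:,:2].astype(np.float32)))
m=sel(W,(470,389),95,25,40); print("lid",m.sum(),cv2.minEnclosingCircle(W[m][:,:2].astype(np.float32)))
```

```text
[426.2297 362.9417 288.5132] [ 0.2665 -0.0025 -3.1238] 27.31470852633393
(array([0.0435, 0.0343, 0.    ]), array([-0.0001, -0.0003, -0.0044]))
loop 94 ((469.20648193359375, 389.0848693847656), (7.877980709075928, 69.0854721069336), 21.747915267944336)
lid 2319 ((469.6515197753906, 388.2915954589844), 74.23045349121094)
```

arm_command:
  rows:
    - [[0.044,0.034,0],[0,0,-0.0044]]
    - [[0.044,0.034,0.1],[0,0,-0.0044]]
    - [[0.044,0.034,0.25],[0,0,-0.0044]]
    - [[0.044,0.034,0.38],[0,0,-0.0044]]
    - [[0.044,0.034,0.472],[0,0,-0.0044]]

```text
clock: 43.25
position: [412.1, 365.8, 168.4]
ee_rot: [-0.19, 0.982, -0.001, -0.002]
contact_force: [0.4, 1.3, -3.7]
gripper_width: 26.8
grasp_force: 60.2
```

arm_command:
  rows:
    - [[0,0,0],[0,0,0]]
    - [[0,0,0],[0,0,0]]

```text
clock: 43.45
position: [413.4, 367.2, 171.5]
ee_rot: [-0.191, 0.982, -0.0, 0.0]
contact_force: [0.6, 0.1, -2.0]
gripper_width: 27.5
grasp_force: 60.1
```

arm_command:
  rows:
    - [[-0.05,0,0],[0,0,0]]
    - [[-0.11,0,0],[0,0,0]]
    - [[-0.17,0,0],[0,0,0]]
    - [[-0.22,0,0],[0,0,0]]
    - [[-0.248,0,0],[0,0,0]]

```text
clock: 43.95
position: [472.5, 391.6, 172.8]
ee_rot: [-0.191, 0.982, 0.001, 0.002]
contact_force: [-0.4, 0.7, -2.5]
gripper_width: 27.3
grasp_force: 60.2
```

arm_command:
  rows:
    - [[0,0,0],[0,0,0]]
    - [[0,0,-0.02],[0,0,0]]
    - [[0,0,-0.04],[0,0,0]]
    - [[0,0,-0.055],[0,0,0]]
    - [[0,0,-0.065],[0,0,0]]

```text
clock: 44.45
position: [470.1, 390.5, 188.4]
ee_rot: [-0.191, 0.982, 0.0, 0.001]
contact_force: [-0.9, -1.2, -3.7]
gripper_width: 27.3
grasp_force: 60.2
```

arm_command:
  rows:
    - [[0,0,-0.01],[0,0,0]]
    - [[0,0,-0.02],[0,0,0]]
    - [[0,0,-0.03],[0,0,0]]
    - [[0,0,-0.04],[0,0,0]]
    - [[0,0,-0.05],[0,0,0]]

```text
clock: 44.95
position: [470.0, 390.1, 199.4]
ee_rot: [-0.191, 0.982, -0.0, -0.001]
contact_force: [-0.2, 0.3, -6.0]
gripper_width: 27.3
grasp_force: 60.0
```

arm_command:
  rows:
    - [[0,0,-0.02],[0,0,0]]
    - [[0,0,-0.06],[0,0,0]]
    - [[0,0,-0.12],[0,0,0]]
    - [[0,0,-0.18],[0,0,0]]
    - [[0,0,-0.25],[0,0,0]]

```text
clock: 45.45
position: [470.1, 390.2, 263.4]
ee_rot: [-0.191, 0.982, -0.0, -0.0]
contact_force: [0.3, -0.2, -6.2]
gripper_width: 27.5
grasp_force: 59.9
```

arm_command:
  rows:
    - [[0,0,-0.08],[0,0,0]]
    - [[0,0,-0.16],[0,0,0]]
    - [[0,0,-0.24],[0,0,0]]
    - [[0,0,-0.3],[0,0,0]]
    - [[0,0,-0.35],[0,0,0]]

```text
clock: 45.95
position: [470.3, 390.3, 351.9]
ee_rot: [-0.191, 0.982, 0.001, 0.001]
contact_force: [-0.7, 0.3, -6.6]
gripper_width: 27.3
grasp_force: 59.9
```

Run:
```python
from h import *
np.set_printoptions(precision=3,suppress=True)
st=arm.read_state(); p=st["position"]; print(p,st["contact_force"],st["wrist_torque"])
z0=p[2]-129-31
for n in("top","scene"):
    im,d,W=cloud(n); P=W[sel(W,p[:2],90,z0-8,z0+8)]; c=cv2.minEnclosingCircle(P[:,:2].astype(np.float32)); A=np.c_[P[:,:2]-P[:,:2].mean(0),np.ones(len(P))]
    print(n,len(P),c,"slope",np.linalg.lstsq(A,P[:,2],rcond=None)[0],z0)
    cv2.imwrite(f"pics/{n}16.png",im)
    if n=="top":
        m=sel(W,(559,128),79,80,92); cs,_=cv2.findContours(m.astype(np.uint8),cv2.RETR_CCOMP,1)
        for k in sorted(cs,key=len)[-2:]: print("rim",len(k),circ(np.array([plane(arm.camera_info("top"),q,86) for q in k[:,0]])))
        P=W[sel(W,(559,128),12,60,85)]; print("spindle",len(P),cv2.minEnclosingCircle(P[:,:2].astype(np.float32)))
```

```text
[470.287 390.309 351.861] [-0.673  0.281 -6.599] [ 0.081 -0.05  -0.008]
top 2890 ((468.6834411621094, 387.8765869140625), 74.10722351074219) slope [ -0.024  -0.006 191.725] 191.86100594187008
rim 159 [557.248 127.676  66.448]
rim 187 [558.546 127.826  77.592]
spindle 57 ((559.2634887695312, 127.66939544677734), 11.707270622253418)
scene 3623 ((469.04840087890625, 387.81573486328125), 75.48934173583984) slope [ -0.033  -0.022 195.18 ] 191.86100594187008
```

arm_command:
  rows:
    - [[0.001,-0.016,0],[0,0,0]]
    - [[0.003,-0.048,0],[0,0,0]]
    - [[0.005,-0.096,0],[0,0,0]]
    - [[0.009,-0.16,0],[0,0,0]]
    - [[0.0135,-0.24,0],[0,0,0]]

```text
clock: 46.55
position: [490.0, 331.9, 349.5]
ee_rot: [-0.191, 0.982, -0.0, -0.0]
contact_force: [0.8, -0.1, -6.0]
gripper_width: 27.3
grasp_force: 59.9
```

arm_command:
  rows:
    - [[0.005,-0.088,0],[0,0,0]]
    - [[0.01,-0.176,0],[0,0,0]]
    - [[0.015,-0.264,0],[0,0,0]]
    - [[0.02,-0.352,0],[0,0,0]]
    - [[0.025,-0.44,0],[0,0,0]]

```text
clock: 47.05
position: [525.4, 226.5, 350.1]
ee_rot: [-0.191, 0.982, -0.0, 0.0]
contact_force: [0.2, 0.1, -6.4]
gripper_width: 27.6
grasp_force: 59.9
```

arm_command:
  rows:
    - [[0.005,-0.088,0],[0,0,0]]
    - [[0.0095,-0.168,0],[0,0,0]]
    - [[0.0135,-0.24,0],[0,0,0]]
    - [[0.0165,-0.296,0],[0,0,0]]
    - [[0.019,-0.336,0],[0,0,0]]

```text
clock: 47.55
position: [552.4, 147.5, 350.0]
ee_rot: [-0.19, 0.982, -0.0, 0.0]
contact_force: [0.1, 0.3, -6.2]
gripper_width: 27.5
grasp_force: 59.9
```

arm_command:
  rows:
    - [[0.0015,-0.028,0],[0,0,0]]
    - [[0.003,-0.052,0],[0,0,0]]
    - [[0.004,-0.068,0],[0,0,0]]
    - [[0.0045,-0.076,0],[0,0,0]]
    - [[0.0045,-0.08,0],[0,0,0]]

```text
clock: 48.05
position: [558.7, 130.7, 349.8]
ee_rot: [-0.191, 0.982, 0.0, 0.0]
contact_force: [0.5, -0.0, -6.0]
gripper_width: 27.6
grasp_force: 59.9
```

arm_command:
  rows:
    - [[0,0,0],[0,0,0]]
    - [[0,0,0],[0,0,0]]

```text
clock: 48.25
position: [558.6, 130.8, 349.8]
ee_rot: [-0.191, 0.982, 0.0, -0.0]
contact_force: [-0.0, -0.5, -7.3]
gripper_width: 27.3
grasp_force: 59.9
```

Run:
```python
from h import *
np.set_printoptions(precision=3,suppress=True)
st=arm.read_state(); p=st["position"]; print(p,st["contact_force"])
z0=p[2]-129-31
im,d,W=cloud("top"); P=W[sel(W,p[:2],90,z0-8,z0+8)]; print(len(P),cv2.minEnclosingCircle(P[:,:2].astype(np.float32)))
print(mv([559,129.8,p[2]],R.from_euler('z',22.0,degrees=True)*R.from_quat([0,1,0,0])))
```

```text
[558.638 130.844 349.795] [-0.045 -0.467 -7.263]
1681 ((553.9209594726562, 126.78112030029297), 73.39991760253906)
(array([ 0.   , -0.004,  0.   ]), array([ 0., -0.,  0.]))
```

arm_command:
  rows:
    - [[0,-0.004,0.03],[0,0,0]]
    - [[0,-0.004,0.1],[0,0,0]]
    - [[0,-0.004,0.19],[0,0,0]]
    - [[0,-0.004,0.26],[0,0,0]]
    - [[0,-0.004,0.3],[0,0,0]]

```text
clock: 48.8
position: [558.1, 129.4, 272.4]
ee_rot: [-0.191, 0.982, -0.0, -0.002]
contact_force: [-0.5, -0.4, -6.6]
gripper_width: 27.6
grasp_force: 59.7
```

arm_command:
  rows:
    - [[0,0,0.015],[0,0,0]]
    - [[0,0,0.03],[0,0,0]]
    - [[0,0,0.04],[0,0,0]]
    - [[0,0,0.05],[0,0,0]]
    - [[0,0,0.058],[0,0,0]]

```text
clock: 49.3
position: [559.3, 129.7, 260.7]
ee_rot: [-0.191, 0.982, 0.0, 0.001]
contact_force: [0.6, 0.8, -7.4]
gripper_width: 27.3
grasp_force: 59.7
```

arm_command:
  rows:
    - [[0,0,0.008],[0,0,0]]
    - [[0,0,0.016],[0,0,0]]
    - [[0,0,0.022],[0,0,0]]
    - [[0,0,0.028],[0,0,0]]
    - [[0,0,0.034],[0,0,0]]

```text
clock: 49.8
position: [559.6, 129.6, 252.5]
ee_rot: [-0.191, 0.982, -0.0, 0.001]
contact_force: [0.1, -0.6, -2.4]
gripper_width: 27.3
grasp_force: 60.1
```

Run:
```python
from h import *
np.set_printoptions(precision=3,suppress=True)
st=arm.read_state(); p=st["position"]; print(p,st["contact_force"])
for n in("top","scene"):
    im,d,W=cloud(n); P=W[sel(W,p[:2],90,88,104)]; c=cv2.minEnclosingCircle(P[:,:2].astype(np.float32)); A=np.c_[P[:,:2]-P[:,:2].mean(0),np.ones(len(P))]
    print(n,len(P),c,"slope",np.linalg.lstsq(A,P[:,2],rcond=None)[0],np.median(P[:,2]))
```

```text
[559.558 129.628 252.464] [ 0.066 -0.578 -2.426]
top 1278 ((559.8660278320312, 116.73059844970703), 82.86710357666016) slope [ 0.012  0.005 93.026] 93.0254136604944
scene 1820 ((564.5595092773438, 124.06706237792969), 82.86976623535156) slope [ 0.006 -0.009 94.276] 94.3663681586068
```

arm_command:
  rows:
    - [[0,0,0.02],[0,0,0]]
    - [[0,0,0.05],[0,0,0]]
    - [[0,0,0.076],[0,0,0]]
    - [[0,0,0.076],[0,0,0]]
    - [[0,0,0.076],[0,0,0]]

```text
clock: 50.4
position: [559.1, 129.5, 232.5]
ee_rot: [-0.191, 0.982, -0.0, -0.0]
contact_force: [0.1, 0.3, -3.1]
gripper_width: 27.5
grasp_force: 60.2
```

arm_command:
  rows:
    - [[0.03,0,0],[0,0,0]]
    - [[0.09,0,0],[0,0,0]]
    - [[0.16,0,0],[0,0,0]]
    - [[0.24,0,0],[0,0,0]]
    - [[0.26,0,0],[0,0,0]]

```text
clock: 50.9
position: [496.9, 104.3, 233.4]
ee_rot: [-0.191, 0.982, 0.0, -0.0]
contact_force: [-0.1, -0.4, -3.0]
gripper_width: 27.4
grasp_force: 60.3
```

arm_command:
  rows:
    - [[0,0,0],[0,0,0]]
    - [[0,0,-0.1],[0,0,0]]
    - [[0,0,-0.24],[0,0,0]]
    - [[0,0,-0.24],[0,0,0]]

```text
clock: 51.3
position: [502.5, 106.3, 298.5]
ee_rot: [-0.192, 0.981, 0.001, 0.006]
contact_force: [0.2, 0.4, -2.4]
gripper_width: 27.5
grasp_force: 60.6
```

Run:
```python
from h import *
np.set_printoptions(precision=3,suppress=True)
st=arm.read_state(); p=st["position"]; print(p,st["contact_force"])
im,d,W=cloud("scene"); cv2.imwrite("pics/s17.png",cv2.resize(im[110:290,150:350],(600,540),interpolation=cv2.INTER_CUBIC))
m=sel(W,(558,128),74,88,100); P=W[m]; A=np.c_[P[:,:2]-P[:,:2].mean(0),np.ones(len(P))]; print("scene lid",np.linalg.lstsq(A,P[:,2],rcond=None)[0],len(P))
print(mv([633.6,284.2,p[2]],R.from_euler('z',-13.0,degrees=True)*R.from_quat([0,1,0,0])))
```

```text
[502.505 106.303 298.476] [ 0.236  0.362 -2.439]
scene lid [ 0.006 -0.007 94.266] 1802
(array([-0.76 ,  0.461, -0.006]), array([0.001, 0.002, 0.195]))
```

View pics/s17.png

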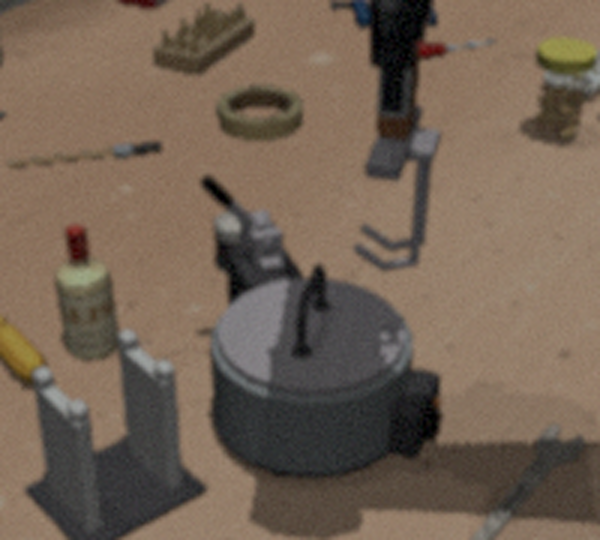

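Lid sits flat on the oven and the lifter is free of the loop. Now rack the lifter.

arm_command:
  rows:
    - [[-0.1,0.06,0],[0,0,0.03]]
    - [[-0.26,0.16,0],[0,0,0.07]]
    - [[-0.43,0.26,0],[0,0,0.11]]
    - [[-0.6,0.36,0],[0,0,0.155]]
    - [[-0.74,0.45,0],[0,0,0.192]]

```text
clock: 51.85
position: [629.3, 280.9, 290.3]
ee_rot: [0.112, 0.994, -0.001, -0.001]
contact_force: [0.5, -0.6, -2.2]
gripper_width: 27.2
grasp_force: 60.3
```

arm_command:
  rows:
    - [[0,0,0],[0,0,0]]
    - [[0,0,0],[0,0,0]]
    - [[0,0,0],[0,0,0]]

```text
clock: 52.15
position: [627.7, 278.3, 291.9]
ee_rot: [0.109, 0.994, -0.001, -0.001]
contact_force: [0.2, -0.2, -2.4]
gripper_width: 27.4
grasp_force: 60.5
```

Run:
```python
from h import *
np.set_printoptions(precision=4,suppress=True)
st=arm.read_state(); print(st["position"])
print(mv([633.8,284.0,144],R.from_euler('z',-13.0,degrees=True)*R.from_quat([0,1,0,0])))
```

```text
[627.7046 278.3126 291.9063]
(array([-0.0196,  0.0284,  0.5916]), array([-0.0005, -0.0004,  0.0028]))
```

arm_command:
  rows:
    - [[-0.02,0.028,0],[0,0,0.003]]
    - [[-0.02,0.028,0.1],[0,0,0.003]]
    - [[-0.02,0.028,0.25],[0,0,0.003]]
    - [[-0.02,0.028,0.38],[0,0,0.003]]
    - [[-0.02,0.028,0.46],[0,0,0.003]]

```text
clock: 52.65
position: [633.3, 283.5, 175.5]
ee_rot: [0.114, 0.993, -0.001, -0.001]
contact_force: [-0.2, 0.4, -2.7]
gripper_width: 27.2
grasp_force: 60.5
```

arm_command:
  rows:
    - [[0,0,0.03],[0,0,0]]
    - [[0,0,0.06],[0,0,0]]
    - [[0,0,0.09],[0,0,0]]
    - [[0,0,0.115],[0,0,0]]
    - [[0,0,0.13],[0,0,0]]

```text
clock: 53.15
position: [634.6, 284.7, 145.5]
ee_rot: [0.114, 0.994, 0.0, 0.0]
contact_force: [-0.0, -0.2, -3.4]
gripper_width: 27.4
grasp_force: 60.5
```

arm_command:
  rows:
    - [[0,0,0.002],[0,0,0]]
    - [[0,0,0.004],[0,0,0]]
    - [[0,0,0.004],[0,0,0]]

```text
clock: 53.45
position: [634.7, 284.8, 144.7]
ee_rot: [0.114, 0.994, 0.0, 0.0]
contact_force: [-0.6, 0.1, -3.8]
gripper_width: 27.7
grasp_force: 60.5
```

arm_command:
  rows:
    - [[0,0,0.004],[0,0,0]]
    - [[0,0,0.008],[0,0,0]]
    - [[0,0,0.01],[0,0,0]]
    - [[0,0,0.01],[0,0,0]]

```text
clock: 53.85
position: [634.8, 284.9, 143.9]
ee_rot: [0.113, 0.994, 0.0, 0.001]
contact_force: [-2.5, -0.3, 5.2]
gripper_width: 27.3
grasp_force: 61.6
```

arm_command:
  rows:
    - [[0,0,0],[0,0,0]]
    - [[0,0,0],[0,0,0]]
    - [[0,0,0],[0,0,0]]
    - [[0,0,0],[0,0,0]]
  grip: 1

```text
clock: 54.25
position: [634.5, 284.6, 141.6]
ee_rot: [0.114, 0.994, -0.0, -0.0]
contact_force: [0.4, 0.1, -0.1]
gripper_width: 83.1
grasp_force: 0.0
```

arm_command:
  rows:
    - [[0,0,-0.15],[0,0,0]]
    - [[0,0,-0.3],[0,0,0]]
    - [[0,0,-0.48],[0,0,0]]
    - [[0,0,-0.65],[0,0,0]]
    - [[0,0,-0.7],[0,0,0]]

```text
clock: 54.75
position: [636.2, 285.1, 323.6]
ee_rot: [0.114, 0.994, 0.003, 0.005]
contact_force: [0.2, 0.1, 0.5]
gripper_width: 85.4
grasp_force: 0.0
```

Run:
```python
from h import *
np.set_printoptions(precision=2,suppress=True)
st=arm.read_state(); print(st["position"])
im,d,W=cloud("wrist"); cv2.imwrite("pics/w18.png",cv2.resize(im,(640,480)))
for nm,xy,r,z0,z1 in (("griptop",(630,284),30,178,196),("beam",(630,284),60,112,126)):
    P=W[sel(W,xy,r,z0,z1)]; print(nm,len(P),cv2.minAreaRect(P[:,:2].astype(np.float32)),np.median(P[:,2]))
m=sel(W,(559,129),78,88,100); cs,_=cv2.findContours(m.astype(np.uint8),0,1); o=max(cs,key=cv2.contourArea)[:,0]; print("lid",circ(W[o[:,1],o[:,0]]))
P=W[sel(W,(670,95),45,135,200)]; print("lever",len(P),P[:,2].max(),P.mean(0)); print(mv([700,150,st["position"][2]],R.from_quat([0,1,0,0])))
```

```text
[636.21 285.08 323.6 ]
griptop 552 ((634.370361328125, 285.8287658691406), (27.279382705688477, 23.606365203857422), 76.85979461669922) 186.46946725976048
beam 1765 ((632.2413940429688, 285.6505126953125), (96.14434814453125, 61.05224609375), 74.873046875) 121.21267811163028
lid [558.98 127.58  73.09]
lever 339 181.93291987716293 [670.43  95.54 163.54]
(array([-0.37, -0.47, -0.  ]), array([ 0.  ,  0.  , -0.07]))
```

View pics/w18.png

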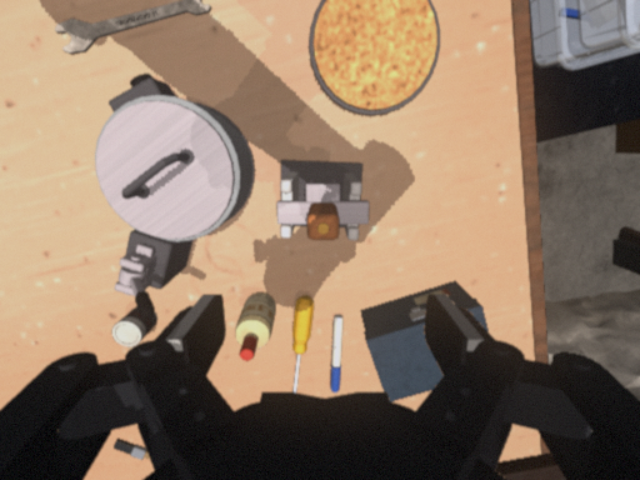

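The lifter hangs in its rack and the lid is centred on the oven; lever is still over at (140,300). Next, position for locking, following the lever's arc this time.

arm_command:
  rows:
    - [[-0.15,-0.18,0],[0,0,-0.03]]
    - [[-0.28,-0.33,0],[0,0,-0.06]]
    - [[-0.397,-0.485,0],[0,0,-0.0725]]
    - [[-0.397,-0.485,0],[0,0,-0.0725]]
    - [[-0.397,-0.485,0],[0,0,-0.0725]]
  grip: 0

```text
clock: 55.3
position: [704.0, 142.2, 314.5]
ee_rot: [0.002, 1.0, -0.0, -0.002]
contact_force: [-0.4, 0.3, 0.4]
gripper_width: 12.4
grasp_force: 0.0
```

arm_command:
  rows:
    - [[0,0,0.15],[0,0,0]]
    - [[0,0,0.3],[0,0,0]]
    - [[0,0,0.45],[0,0,0]]
    - [[0,0,0.55],[0,0,0]]
    - [[0,0,0.6],[0,0,0]]

```text
clock: 55.8
position: [701.4, 145.4, 162.7]
ee_rot: [-0.001, 1.0, -0.001, -0.003]
contact_force: [0.5, 0.1, 0.2]
gripper_width: 0.0
grasp_force: 0.0
```

arm_command:
  rows:
    - [[0,0,0],[0,0,0]]
    - [[0,0,0],[0,0,0]]

```text
clock: 56.0
position: [704.3, 145.0, 168.1]
ee_rot: [-0.001, 1.0, 0.0, 0.001]
contact_force: [0.3, 0.8, -0.1]
gripper_width: 0.1
grasp_force: 0.0
```

Run:
```python
from h import *
np.set_printoptions(precision=3,suppress=True)
st=arm.read_state(); p=st["position"]; print(p)
for s,z in ((71,160),(49,175),(23,182),(-5,180),(-25,161)): print(s,mv([656+.537*s,67+.843*s,z],R.from_quat([0,1,0,0]))[0])
im,d,W=cloud("wrist"); P=W[sel(W,(670,95),45,135,190)]; P=P[P[:,1]<115]; print("lever",len(P),P[:,2].max() if len(P) else 0,P.mean(0))
```

```text
[704.338 145.037 168.115]
71 [ 0.041 -0.073  0.032]
49 [ 0.088 -0.147 -0.028]
23 [ 0.144 -0.234 -0.056]
-5 [ 0.204 -0.329 -0.048]
-25 [ 0.247 -0.396  0.028]
lever 1528 182.50976832705953 [671.953  93.863 166.21 ]
```

arm_command:
  rows:
    - [[0.021,-0.036,0.032],[0,0,0]]
    - [[0.041,-0.073,0.032],[0,0,0]]
    - [[0.057,-0.098,0.015],[0,0,0]]
    - [[0.073,-0.122,-0.007],[0,0,0]]
    - [[0.088,-0.147,-0.028],[0,0,0]]

```text
clock: 56.55
position: [682.0, 107.3, 175.3]
ee_rot: [0.0, 1.0, 0.0, 0.001]
contact_force: [1.3, 1.3, -1.8]
gripper_width: -0.4
grasp_force: 0.9
```

arm_command:
  rows:
    - [[0.019,-0.029,-0.012],[0,0,0]]
    - [[0.038,-0.058,-0.022],[0,0,0]]
    - [[0.056,-0.087,-0.028],[0,0,0]]

```text
clock: 56.85
position: [668.0, 85.3, 182.2]
ee_rot: [-0.0, 1.0, 0.0, 0.001]
contact_force: [1.1, 2.2, 2.4]
gripper_width: -0.2
grasp_force: 1.0
```

arm_command:
  rows:
    - [[0.02,-0.032,0],[0,0,0]]
    - [[0.04,-0.064,0.004],[0,0,0]]
    - [[0.06,-0.095,0.008],[0,0,0]]
    - [[0.081,-0.128,0.044],[0,0,0]]
    - [[0.103,-0.162,0.084],[0,0,0]]

```text
clock: 57.35
position: [641.6, 44.2, 159.5]
ee_rot: [0.0, 1.0, -0.0, 0.0]
contact_force: [1.1, 0.9, 3.7]
gripper_width: -0.2
grasp_force: 1.4
```

arm_command:
  rows:
    - [[0,0,0],[0,0,0]]
    - [[0,0,0],[0,0,0]]

```text
clock: 57.55
position: [640.8, 44.5, 158.4]
ee_rot: [0.0, 1.0, -0.0, -0.002]
contact_force: [0.2, -0.2, -1.1]
gripper_width: -0.0
grasp_force: 0.0
```

arm_command:
  rows:
    - [[0.006,-0.009,0.008],[0,0,0]]
    - [[0.011,-0.017,0.016],[0,0,0]]
    - [[0.011,-0.017,0.016],[0,0,0]]

```text
clock: 57.85
position: [639.9, 41.8, 156.3]
ee_rot: [-0.0, 1.0, 0.001, 0.001]
contact_force: [0.3, 3.0, 2.2]
gripper_width: 0.4
grasp_force: 1.5
```

arm_command:
  rows:
    - [[-0.02,0.03,-0.1],[0,0,0]]
    - [[-0.02,0.03,-0.3],[0,0,0]]
    - [[-0.02,0.03,-0.5],[0,0,0]]
    - [[-0.02,0.03,-0.7],[0,0,0]]

```text
clock: 58.25
position: [643.4, 48.0, 332.3]
ee_rot: [0.0, 1.0, -0.001, -0.001]
contact_force: [1.1, 0.5, 0.9]
gripper_width: -0.2
grasp_force: 0.0
```

arm_command:
  rows:
    - [[0.1,-0.2,0],[0,0,0]]
    - [[0.3,-0.4,0],[0,0,0]]
    - [[0.4,-0.5,0],[0,0,0]]
    - [[0.4,-0.5,0],[0,0,0]]
    - [[0.4,-0.5,0],[0,0,0]]

```text
clock: 58.75
position: [542.6, -78.1, 331.5]
ee_rot: [0.001, 1.0, -0.0, 0.0]
contact_force: [0.0, 0.4, 0.0]
gripper_width: 0.2
grasp_force: 0.0
```

Run:
```python
from h import *
np.set_printoptions(precision=2,suppress=True)
st=arm.read_state(); p=st["position"]; print(p)
im,d,W=cloud("wrist"); cv2.imwrite("pics/w19.png",cv2.resize(im,(640,480)))
P=W[sel(W,(630,28),45,135,190)]; P=P[P[:,2]<200]; print("lever",len(P),P[:,2].max() if len(P) else 0,P.mean(0) if len(P) else 0)
_,_,W=cloud("scene"); 
P=W[sel(W,(630,28),45,140,190)]; print("lever scene",len(P),np.percentile(P[:,2],98),P.mean(0))
W0=cloud("scene",(cv2.imread("pics/scene0.png"),np.load("scene_d.npy")),arm.camera_info("scene"))[2]; P=W0[sel(W0,(630,28),45,140,190)]; print("lever scene start",len(P),np.percentile(P[:,2],98),P.mean(0))
for nm,xy,r in (("tin",(751,-22),40),("oil",(771,157),40)):
    for w in (W0,W): P=w[sel(w,xy,r,20,130)]; print(nm,len(P),P.mean(0))
```

```text
[542.63 -78.09 331.53]
lever 220 172.31338743241452 [630.96  29.25 159.42]
lever scene 92 169.75993637548976 [630.46  32.27 156.12]
lever scene start 93 170.22238676823716 [630.32  32.66 156.11]
tin 111 [755.35 -12.96  44.02]
tin 108 [755.24 -12.99  44.73]
oil 323 [773.76 165.48  82.91]
oil 292 [773.37 165.84  85.44]
```

View pics/w19.png

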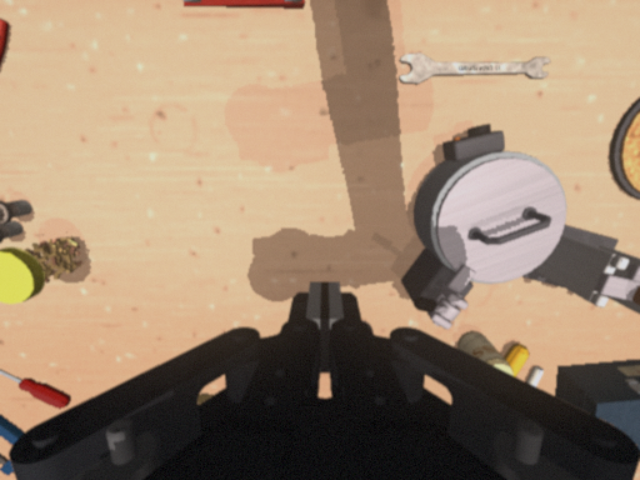

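The lever reads exactly as at the start (locked), the lid is seated, the bench is clear of rings and the bystanders have not moved.

```bash
python3 -c "
from bench import arm
print(arm.job_done())"
```

```text
the job is handed in; nothing more can be done
None
```

The job is handed in: three rings are stacked flat on the spindle, the lid is seated and locked, the lifter is in its rack, and the tin, oil and spanner appear unmoved; on the first lever push only, the wrist force reached about 84 N (limit 120 N).

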